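# Load the core scanner's indexing turntable and lock it for the scan

### The arm

A 7-joint arm with a two-finger parallel gripper is mounted at the origin on the work surface. World frame = base frame: x ahead of the robot, y to its left, z up, the work surface at z = 0. Lengths are in m, angles in rad, forces in N, time in s.
With the tool pointing down it reaches from about 0.4 to 0.85 m from the base axis. Payload 10.4 kg.
Tool frame: the origin (TCP) lies midway between the tips of the shut fingers; the grasp point (between the pads) lies 19 mm behind it; z points along the fingers, x is the direction in which the jaws open and shut, and the axes are right-handed (so a half turn about z gives the same grasp; the last joint's range is limited). The gripper opens to 85 mm and grips with 20 to 120 N. Pads are 22 mm wide; open, the fingers measure 114 mm over their backs; the gripper's body (76 mm by 85 mm) begins 54 mm behind the grasp point. The pads swing forward as they close: fully open they stand 13 mm farther back than shut.
Start: joints at [-1.131, 0.332, -0.065, 1.46, 0.022, 1.35, -0.088], TCP at [0.279, 0.559, 0.231] pointing down, gripper open.
Joint ranges: [-2.6, 2.6], [-0.5, 2.12], [-1.47, 1.34], [0.16, 2.42], [-1.27, 4.41], [0.06, 2.06], [-2.6, 2.6]. Speed limits (rad/s): [2.22, 2.22, 2.79, 2.79, 3.14, 3.14, 3.14].

### API

Orientations are given as a unit quaternion [x, y, z, w].
In Python, from workcell import monitor, eyes, ticket, models gives the robot as it stands.
- The arm moves only by the tool servo_tool, never from a script. Its argument "motion" is a list of rows, each a list of 7 numbers: the opening, from 0 (shut) to 1 (fully open), then the shift along the tool's x, y, z in m, then the turn, a rotation vector about the tool's x, y, z in degrees. In form: [[fingers, tx, ty, tz, rx, ry, rz], ...]. A call has 1 to 20 rows; each row is the pose to reach, as a shift and turn from the pose commanded when the call began, along the tool's axes at that moment; what a row does not reach only later rows make up. A row lasts 1/8 s, in which the tool goes at most 62.5 mm and 10.7 degrees, less where a joint would pass 70% of its speed; a pose out of reach is approached as far as the arm can. A call with a gripper value outside its range is refused whole. The fingers move at their own pace and stop on an object; "grip_force" is the grip in N (left out, the last holds). Time passes only in rows, so rows that repeat a pose let the fingers close. It gives the time, the measured TCP pose, the force and the opening at its end, in the units of the state.
- monitor.get_obs(): the state, without advancing time (a new reading comes with each control period).
- eyes.camera(name): name is "scene" or "side" or "wrist"; returns (picture, depth): 480x640x3 uint8, blue, green, red; 480x640 float32, m along the optical axis (not along the pixel's ray), 0 where there is no reading.
- eyes.camera_info(name): a dict with "intrinsics" (3x3 intrinsics, pixels), "extrinsics" (4x4, takes a point from world to camera coordinates); the wrist camera has in their place "tool_from_camera" (4x4, takes a point from camera to tool coordinates, whose origin is the TCP and whose axes are the tool frame's). Camera axes: x right, y down, z forward; pixel columns grow to the right and rows downward; lengths in m; the calibration is good to about 2 mm. A picture is of the moment at which its call begins: read the wrist's pose just before it. camera_info takes no time and is no camera call.
- ticket.hand_in(): hands the job in, once; it reports no verdict.
Trained networks look in the newest picture that a camera, given by its name, has taken for a name from the list of things; names that differ only in an ending like _2 or _b are one class to them, and where a whole thing is asked for, a point or a joint stands for the part that bears it (a point fixed in the world has none). Each returns a list of dicts, best first, with "confidence" (0 to 1); they miss things now and then, are a little off and sometimes report something else, mostly with a low value. They report only what shows in the picture. A call takes as long as a camera call. They do not tell look-alikes from the thing itself.
- models.boxes_of(camera, thing): "point" ([x, y, z] in m, in the coordinates of the camera as it stood for that picture, good to about 4 mm: the middle of the surface that is visible of it).
The state is a dict: "clock": time; "joint_pos": joint angles; "joint_velocities": joint speeds; "tau": joint torques, N m; "position": TCP position; "ee_rot": TCP orientation; "ft_force": force on the tool from outside, world axes, zero at the start; "torque": the same for the moment, N m; "grip_width": opening from 0.0 (shut) to 1.0 (fully open).
Only numpy, scipy, OpenCV 4.12 (cv2) and the standard library are available. Lean on these libraries where they do the work, as an engineer would, in place of code of your own. Each camera call takes 0.05 s, during which the arm holds its last target. There are 200 camera calls.

### The job

Get the asphalt cores ready for scanning: pull up the red index plunger and twist it so that it stays out, swing the turntable a quarter turn to its loading station, and stand every core from the bench upright in a nest of its own. Then swing the turntable back to the scanning station, twist the plunger back so that it drops fully home, and only after that turn all three clamp bolts clockwise to their end stops. Leave the other things on the bench alone.

Things in the scene. Friction and masses are not known exactly. Their poses are not given: they have to be found in the camera images.
- turntable (a joint): angle of the aluminium turntable (300 mm diameter, top 34 mm above the bench), rad: 0 = scanning station (nests by the white tower), 1.571 = loading station, a quarter turn anticlockwise from above, nests facing the robot. With the plunger out it turns from -0.10 to 1.70; the plunger's notches are at 0 and 1.571. Friction 0.25 N m, no spring
- table_axis (a point): on the turntable's vertical axis, at the height of its top (34 mm above the bench); fixed. The white scanner tower (110 x 90 mm, 222 mm high, its glass face with a small blue visor 166 to 180 mm from the axis) stands beyond the turntable's edge at the robot's left
- handle_grip (a point): on the turntable's upright black handle post (18 mm diameter, from 34 to 84 mm above the bench, 100 mm from the turntable's axis), at the height to grip it, 74 mm above the bench. Turns with the turntable: on the right at the scanning station, on the far side at the loading station
- plunger (a joint): lift of the spring plunger, m: 0 = nose fully down, 8 mm deep in a notch (locked); 0.008 when it rides on the turntable between notches; pulls up to 0.016 at most. Spring: 5 N down at 0, 9 N at the top. Above 0.011 the knob can be twisted; then its cross pin rests on the brass collar and the plunger stays out at about 0.011, clear of the turntable
- plunger_knob (a joint): twist of the plunger's knob, rad: 0 = cross pin in line with the collar's slot (plunger drops), grows clockwise seen from above to its stop at 1.40. While the plunger is down the slot blocks the twist. Past 0.9 the plunger is held out securely. No twisting spring
- plunger_grip (a point): on the plunger's vertical axis, at the height to grip its red wing (103 mm above the bench when locked); moves with it. The wing: a bar 44 mm along this point's x, 13 mm thick along its y, from 18 mm below to 10 mm above this point. The fixed brass collar's top is 28 mm below it when locked. It stands over the turntable's right-hand rim, 130 mm from its axis
- nest1 (a point): centre of the floor of nest 1 of 4, on the turntable's top (34 mm above the bench), 108 mm from its axis. A nest is a blue six-sided rim 8 mm high, 60 mm across flats inside, wall 4 mm, flat floor. Neighbouring nests are 68 mm apart, so cores in them stand 18 mm apart: grip along the line from the turntable's axis through the nest, not sideways
- nest2 (a point): centre of the floor of nest 2 of 4, on the turntable's top (34 mm above the bench), 108 mm from its axis. A nest is a blue six-sided rim 8 mm high, 60 mm across flats inside, wall 4 mm, flat floor. Neighbouring nests are 68 mm apart, so cores in them stand 18 mm apart: grip along the line from the turntable's axis through the nest, not sideways
- nest3 (a point): centre of the floor of nest 3 of 4, on the turntable's top (34 mm above the bench), 108 mm from its axis. A nest is a blue six-sided rim 8 mm high, 60 mm across flats inside, wall 4 mm, flat floor. Neighbouring nests are 68 mm apart, so cores in them stand 18 mm apart: grip along the line from the turntable's axis through the nest, not sideways
- nest4 (a point): centre of the floor of nest 4 of 4, on the turntable's top (34 mm above the bench), 108 mm from its axis. A nest is a blue six-sided rim 8 mm high, 60 mm across flats inside, wall 4 mm, flat floor. Neighbouring nests are 68 mm apart, so cores in them stand 18 mm apart: grip along the line from the turntable's axis through the nest, not sideways
- bolt1 (a joint): captive clamp bolt 1, turning angle in rad: 0 loose, grows clockwise seen from above to its end stop at 1.35 (tight). Starts between 0 and 0.25. Friction about 0.08 N m, no spring, stays where it is left
- bolt1_grip (a point): on the axis of clamp bolt 1, at the height to grip its black wing (57 mm above the bench). The wing is a bar 50 mm along this point's x axis, 13 mm thick along its y axis, from 36 to 66 mm above the bench, with a white line on one half; grip it across the 13 mm. It stands at the fixture's rim, 180 mm from the turntable's axis
- bolt2 (a joint): captive clamp bolt 2, turning angle in rad: 0 loose, grows clockwise seen from above to its end stop at 1.35 (tight). Starts between 0 and 0.25. Friction about 0.08 N m, no spring, stays where it is left
- bolt2_grip (a point): on the axis of clamp bolt 2, at the height to grip its black wing (57 mm above the bench). The wing is a bar 50 mm along this point's x axis, 13 mm thick along its y axis, from 36 to 66 mm above the bench, with a white line on one half; grip it across the 13 mm. It stands at the fixture's rim, 180 mm from the turntable's axis
- bolt3 (a joint): captive clamp bolt 3, turning angle in rad: 0 loose, grows clockwise seen from above to its end stop at 1.35 (tight). Starts between 0 and 0.25. Friction about 0.08 N m, no spring, stays where it is left
- bolt3_grip (a point): on the axis of clamp bolt 3, at the height to grip its black wing (57 mm above the bench). The wing is a bar 50 mm along this point's x axis, 13 mm thick along its y axis, from 36 to 66 mm above the bench, with a white line on one half; grip it across the 13 mm. It stands at the fixture's rim, 180 mm from the turntable's axis
- core1: a black asphalt core with stone chips, upright cylinder 50 mm diameter, 64 mm high, about 0.3 kg; origin at the centre of its underside, z up along it. May be absent (None)
- core2: a black asphalt core with stone chips, upright cylinder 50 mm diameter, 64 mm high, about 0.3 kg; origin at the centre of its underside, z up along it. May be absent (None)
- core3: a black asphalt core with stone chips, upright cylinder 50 mm diameter, 64 mm high, about 0.3 kg; origin at the centre of its underside, z up along it. May be absent (None)
- core4: a black asphalt core with stone chips, upright cylinder 50 mm diameter, 64 mm high, about 0.3 kg; origin at the centre of its underside, z up along it. May be absent (None)
- disc: bystander: flat asphalt disc, 90 mm diameter, 22 mm high, lying; origin centre of underside
- jar: bystander: glass jar with steel lid, 68 mm diameter, 110 mm high; origin centre of underside
- spatula: bystander: spatula, 250 mm long, lying along its x axis
- tin: bystander: open aluminium sample tin, 90 mm diameter, 50 mm high; origin centre of underside
Mind the look-alikes: they are no part of the job. Leave any purple look-alike of the core1 alone.

How it is judged:
By the outcome, as a careful person would: the job done as asked, in the order asked, and still so for the second after the job is handed in, with the robot touching nothing.
Of core1, core2, core3, core4 only 2 to 4 are there at a start; the rules pass over those that are not, and their reading is None.
At some moment in a run one of core1, core2, core3, core4 may be knocked a few centimetres aside while the robot is not near it.
It also fails if it takes over 210 s, if anything falls off the work surface, if the arm or the gripper's body presses on something with over 40 N, if the wrist force passes 120 N, or if a joint passes its speed limit or range.

## Working session

There is one attempt and no reset: what is moved stays moved. The work goes in short steps, Python scripts to look and compute and a tool call to move; the robot and the scene stay as the last step left them, time stands still between calls to the robot, and variables do not carry over. Pictures are saved under pics/ and viewed, about 12 in all and at most 16, crops included, and the job is handed in when it is done.

Besides the shell and the picture viewer there is one more tool, called after "Call:" as name([rows], argument=value, ...), one row to a line, values as JSON. servo_tool: Moves the arm, as the interface text tells. Its arguments: {"type":"object","properties":{"motion":{"type":"array"},"grip_force":{"type":"number"}},"required":["motion"]}

```bash
mkdir -p pics; ls; cat > h.py <<'E'
import numpy as np, cv2
from scipy.spatial.transform import Rotation as R
from workcell import monitor, eyes, ticket, models
def tool():
    o=monitor.get_obs(); T=np.eye(4); T[:3,:3]=R.from_quat(o['ee_rot']).as_matrix(); T[:3,3]=o['position']; return T
def look(name):
    T=tool(); im,d=eyes.camera(name); ci=eyes.camera_info(name)
    W=T@np.array(ci['tool_from_camera']) if name=='wrist' else np.linalg.inv(np.array(ci['extrinsics']))
    return im,d,np.array(ci['intrinsics']),W
def cloud(d,K,W):
    v,u=np.indices(d.shape); P=np.stack([(u-K[0,2])/K[0,0]*d,(v-K[1,2])/K[1,1]*d,d,np.ones_like(d)],-1)
    P=(P@W.T)[...,:3]; P[d==0]=np.nan; return P
def pix(p,K,W):
    c=np.linalg.inv(W)@np.append(p,1); return (K@c[:3]/c[2])[:2]
def det(name,thing,W):
    return [(round(r['confidence'],2),np.round((W@np.append(r['point'],1))[:3],4)) for r in models.boxes_of(name,thing)]
def st():
    o=monitor.get_obs(); T=tool(); print('t',round(o['clock'],2),'p',np.round(o['position'],4),'x',np.round(T[:3,0],3),'z',np.round(T[:3,2],3),'g',o['grip_width'],'F',np.round(o['ft_force'],1),'q',np.round(o['joint_pos'],2))
E
python3 - <<'E'
from h import *
st()
for c in ('scene','side'):
    im,d,K,W=look(c); cv2.imwrite(f'pics/{c}0.png',im); np.savez(f'{c}0',im=im,d=d,K=K,W=W)
    print(c,np.round(W,2).tolist())
    for t in ['core1','plunger_grip','handle_grip','bolt1_grip','nest1','turntable']:
        for r in det(c,t,W): print(t,r[0],r[1],np.round(pix(r[1],K,W)))
E
```

```text
pics
t 0.0 p [0.2789 0.5589 0.2305] x [ 0.446  0.895 -0.001] z [-0.001 -0.001 -1.   ] g 0.9999609683454274 F [-0.7 -0.7  0.3] q [-1.13  0.33 -0.06  1.46  0.02  1.35 -0.09]
scene [[0.41, 0.54, -0.74, 1.84], [0.91, -0.24, 0.33, -0.61], [0.0, -0.81, -0.59, 1.18], [0.0, 0.0, 0.0, 1.0]]
core1 0.84 [ 0.4391 -0.2974  0.0527] [222. 263.]
core1 0.79 [ 0.6024 -0.387   0.0508] [208. 307.]
core1 0.75 [ 0.5357 -0.2476  0.045 ] [249. 280.]
core1 0.61 [ 0.498  -0.419   0.0508] [186. 287.]
core1 0.57 [ 0.6097 -0.325   0.053 ] [230. 302.]
plunger_grip 0.66 [ 0.6892 -0.277   0.0249] [257. 323.]
plunger_grip 0.57 [ 0.5896 -0.0821  0.1014] [309. 261.]
plunger_grip 0.25 [ 0.3246 -0.4954  0.0338] [148. 263.]
handle_grip 0.64 [0.6166 0.0555 0.0403] [356. 271.]
bolt1_grip 0.62 [0.4648 0.166  0.0541] [366. 231.]
nest1 0.81 [0.6196 0.0566 0.0377] [357. 272.]
turntable 0.52 [0.6209 0.0553 0.0328] [357. 274.]
side [[0.91, -0.28, 0.32, 0.08], [-0.42, -0.56, 0.71, -0.94], [-0.02, -0.78, -0.63, 0.89], [0.0, 0.0, 0.0, 1.0]]
core1 0.97 [ 0.5697 -0.3986  0.0555] [426. 332.]
core1 0.83 [ 0.412  -0.3087  0.0539] [344. 328.]
core1 0.76 [ 0.5116 -0.2627  0.0539] [373. 301.]
core1 0.61 [ 0.5726 -0.3325  0.0591] [411. 310.]
core1 0.58 [ 0.4732 -0.4286  0.0582] [396. 357.]
core1 0.3 [0.5786 0.0463 0.0384] [341. 227.]
plunger_grip 0.74 [ 0.5738 -0.0812  0.1003] [361. 235.]
handle_grip 0.93 [0.5808 0.0499 0.0287] [341. 229.]
handle_grip 0.6 [0.5903 0.0488 0.0358] [344. 226.]
bolt1_grip 0.64 [0.4539 0.1597 0.0481] [286. 215.]
nest1 0.59 [0.5827 0.0533 0.0334] [341. 227.]
turntable 0.9 [0.5842 0.0492 0.0369] [342. 227.]
turntable 0.37 [0.4557 0.1571 0.0498] [287. 215.]
```

```bash
python3 - <<'E'
from h import *
a=np.load('scene0.npz')['im'][200:400,120:470]; b=np.load('side0.npz')['im'][180:400,220:500]
a=cv2.resize(a,None,fx=2,fy=2,interpolation=cv2.INTER_CUBIC)[:,:]
cv2.imwrite('pics/a.png',a); cv2.imwrite('pics/b.png',cv2.resize(b,None,fx=2.6,fy=2.6,interpolation=cv2.INTER_CUBIC))
E
```

```text
(no output)
```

View pics/a.png

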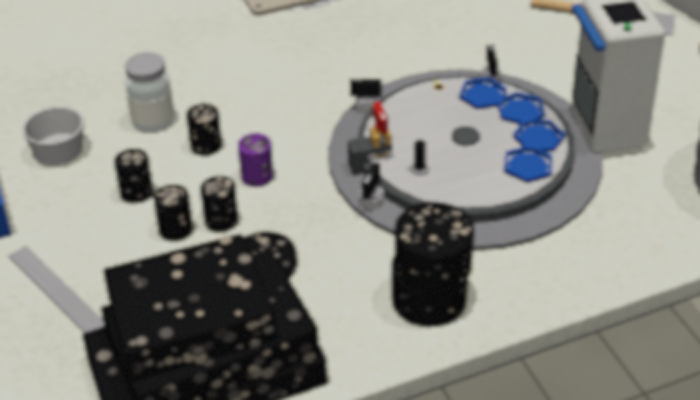

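View pics/b.png

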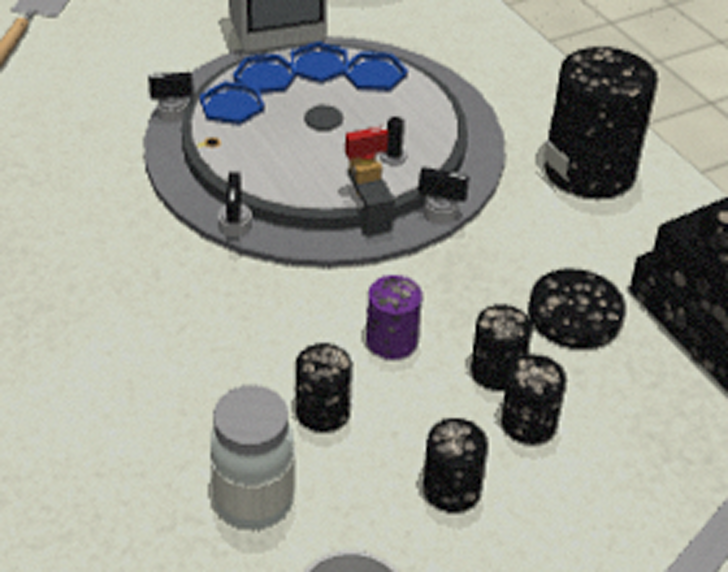

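The scene crop shows four black cores at (133,175), (204,128), (173,212) and (219,203). The look-alikes are the purple core at (256,160), the big black cylinder at (433,262), and the disc and slabs. The plunger, handle post, three bolts and four blue nests are all visible. Next I'll measure from the depth clouds.

```bash
cat >> h.py <<'E'
def circ(P,tol=0.003,r=None):
    x,y=P[:,0],P[:,1]; s=np.linalg.lstsq(np.c_[2*x,2*y,np.ones(len(x))],x*x+y*y,rcond=None)[0]
    return s[:2],np.sqrt(s[2]+s[0]**2+s[1]**2)
def clusters(mask,P,minn=15):
    n,l,s,c=cv2.connectedComponentsWithStats(mask.astype(np.uint8))
    return [P[l==i] for i in range(1,n) if s[i,4]>=minn]
E
python3 - <<'E'
from h import *
for c in ('scene','side'):
    f=np.load(c+'0.npz'); im=f['im'];d=f['d'];K=f['K'];W=f['W']; P=cloud(d,K,W)
    x,y,z=P[...,0],P[...,1],P[...,2]
    print(c,'bench z',np.nanmedian(z[(x>.3)&(x<.7)&(y<-.15)&(z<.02)]))
    hsv=cv2.cvtColor(im,cv2.COLOR_BGR2HSV); H,S,V=cv2.split(hsv)
    for q in clusters((z>.057)&(z<.072)&(y<-.12)&(x>.3),P): print(' top',len(q),np.round((q.min(0)+q.max(0))/2,3),np.round(np.ptp(q,axis=0),3))
    for q in clusters((S>120)&(abs(H.astype(int)-112)<12)&(z>.02)&(z<.06)&(x>.3)&(y>-.1),P): print(' blue',len(q),np.round((q.min(0)+q.max(0))/2,3),np.round(np.ptp(q,axis=0),3))
    for q in clusters((S>130)&((H<6)|(H>174))&(z>.05)&(x>.3),P,8): print(' red',len(q),np.round((q.min(0)+q.max(0))/2,3),np.round(np.ptp(q,axis=0),3))
    for q in clusters((V<60)&(z>.05)&(z<.1)&(x>.3)&(y>-.15)&(y<.3),P,8): print(' dark',len(q),np.round((q.min(0)+q.max(0))/2,3),np.round(np.ptp(q,axis=0),3))
    m=(z>.03)&(z<.038)&(x>.35)&(x<.8)&(y>-.15)&(y<.25); q=P[m]; h=cv2.convexHull(q[:,:2].astype(np.float32))[:,0]
    print(' table',len(q),circ(h))
    m=(z>.2)&(z<.235)&(x>.4)&(y>.1); print(' tower',np.round(np.nanmin(P[m],0),3) if m.any() else 0, np.round(np.nanmax(P[m],0),3) if m.any() else 0)
    for t in ('jar','tin','disc','spatula'): print(t)
E
```

```text
scene bench z 0.0013621764628060085
 top 90 [ 0.347 -0.352  0.064] [0.042 0.065 0.015]
 top 172 [ 0.423 -0.294  0.064] [0.057 0.05  0.015]
 top 788 [ 0.405 -0.745  0.064] [0.209 0.301 0.013]
 top 181 [ 0.52  -0.246  0.065] [0.056 0.049 0.015]
 top 198 [ 0.485 -0.416  0.065] [0.058 0.051 0.014]
 top 42 [ 0.656 -0.13   0.065] [0.031 0.02  0.014]
 top 208 [ 0.59  -0.322  0.064] [0.055 0.05  0.015]
 top 218 [ 0.581 -0.385  0.064] [0.057 0.05  0.014]
 top 133 [ 0.852 -0.146  0.064] [0.086 0.051 0.015]
 top 415 [ 0.91  -0.406  0.064] [0.039 0.224 0.015]
 blue 964 [0.602 0.131 0.041] [0.25  0.124 0.024]
 red 50 [ 0.584 -0.079  0.104] [0.042 0.014 0.028]
 dark 25 [0.473 0.16  0.061] [0.038 0.014 0.02 ]
 dark 72 [ 0.45  -0.044  0.06 ] [0.027 0.04  0.021]
 dark 43 [0.643 0.227 0.075] [0.072 0.017 0.049]
 dark 46 [ 0.641 -0.043  0.07 ] [0.017 0.012 0.037]
 dark 36 [ 0.589 -0.098  0.057] [0.019 0.051 0.012]
 dark 61 [ 0.653 -0.123  0.062] [0.044 0.032 0.023]
 dark 283 [ 0.889 -0.119  0.075] [0.02  0.061 0.049]
 table 3708 (array([0.59757203, 0.05940694]), np.float64(0.18443591043440102))
 tower 
[... 622 characters left out ...]
 [0.6   0.139 0.036] [0.249 0.144 0.018]
 red 147 [ 0.576 -0.078  0.099] [0.042 0.018 0.032]
 dark 25 [0.674 0.22  0.075] [0.009 0.008 0.049]
 dark 30 [0.587 0.239 0.076] [0.009 0.01  0.048]
 dark 88 [0.454 0.163 0.059] [0.046 0.024 0.018]
 dark 251 [ 0.797 -0.118  0.075] [0.022 0.064 0.05 ]
 dark 63 [ 0.631 -0.043  0.067] [0.016 0.018 0.035]
 dark 13 [ 0.564 -0.075  0.056] [0.009 0.024 0.009]
 dark 113 [ 0.642 -0.124  0.059] [0.038 0.039 0.017]
 dark 60 [ 0.44  -0.046  0.06 ] [0.029 0.046 0.016]
 dark 27 [ 0.57  -0.112  0.054] [0.028 0.028 0.009]
 table 4251 (array([0.61994234, 0.03233525]), np.float64(0.20338445983060488))
 tower [0.573 0.2   0.2  ] [2.351 1.66  0.235]
jar
tin
disc
spatula
```

```bash
cat >> h.py <<'E'
def go(p,az=None,T=None):
    """print shift/turn for target TCP p (world), tool x azimuth az deg, pointing down"""
    T=tool() if T is None else T; cur=np.degrees(np.arctan2(T[1,0],T[0,0])); az=cur if az is None else az
    G=R.from_matrix(np.array([[np.cos(np.radians(az)),np.sin(np.radians(az)),0],[np.sin(np.radians(az)),-np.cos(np.radians(az)),0],[0,0,-1]]).T)
    s=T[:3,:3].T@(np.array(p)-T[:3,3]); rv=np.degrees((R.from_matrix(T[:3,:3]).inv()*G).as_rotvec())
    print('go',np.round(p,3),'az',round(az,1),'->',np.round(s,4).tolist(),np.round(rv,1).tolist(),'rows',np.ceil(max(np.linalg.norm(s)/.0625,np.linalg.norm(rv)/10.7)))
E
python3 - <<'E'
from h import *
print(np.round(eyes.camera_info('wrist')['tool_from_camera'],3).tolist(),eyes.camera_info('wrist')['intrinsics'])
go([.45,.1,.33],90); go([.54,-.06,.27],90)
E
```

```text
[[1.0, -0.001, -0.0, -0.0], [0.001, 0.952, 0.307, -0.077], [0.0, -0.307, 0.952, -0.143], [0.0, 0.0, 0.0, 1.0]] [[406.02016936   0.         315.09941272]
 [  0.         406.02016936 236.90715121]
 [  0.           0.           1.        ]]
go [0.45 0.1  0.33] az 90 -> [-0.3346, 0.358, -0.0987] [0.0, -0.0, -26.5] rows 8.0
go [ 0.54 -0.06  0.27] az 90 -> [-0.4376, 0.51, -0.0387] [0.0, -0.0, -26.5] rows 11.0
```

Call:
servo_tool([
  [0.5,-0.335,0.358,-0.099,0,0,-26.5],
  [0.5,-0.335,0.358,-0.099,0,0,-26.5],
  [0.5,-0.335,0.358,-0.099,0,0,-26.5],
  [0.5,-0.335,0.358,-0.099,0,0,-26.5],
  [0.5,-0.335,0.358,-0.099,0,0,-26.5],
  [0.5,-0.335,0.358,-0.099,0,0,-26.5],
  [0.5,-0.335,0.358,-0.099,0,0,-26.5],
  [0.5,-0.335,0.358,-0.099,0,0,-26.5],
  [0.5,-0.438,0.51,-0.039,0,0,-26.5],
  [0.5,-0.438,0.51,-0.039,0,0,-26.5],
  [0.5,-0.438,0.51,-0.039,0,0,-26.5],
  [0.5,-0.438,0.51,-0.039,0,0,-26.5],
  [0.5,-0.438,0.51,-0.039,0,0,-26.5],
], grip_force=60)

```text
clock: 2.33
position: [0.5398, -0.0601, 0.2702]
ee_rot: [0.707, 0.707, -0.0, -0.0]
ft_force: [0.1, -0.2, 0.5]
grip_width: 0.503
```

```bash
cat > m1.py <<'E'
from h import *
import sys
def rep(q,n):
    r=cv2.minAreaRect(q[:,:2].astype(np.float32)); 
    (cx,cy),(w,h),a=r; 
    if w<h: a+=90; w,h=h,w
    print(n,len(q),'c',round(cx,4),round(cy,4),'z',np.round([q[:,2].min(),q[:,2].max()],3),'size',round(w,3),round(h,3),'az',round(a%180,1))
def scan(tag):
    st(); im,d,K,W=look('wrist'); P=cloud(d,K,W); cv2.imwrite(f'pics/{tag}.png',im)
    np.savez(tag,im=im,d=d,K=K,W=W)
    x,y,z=P[...,0],P[...,1],P[...,2]; H,S,V=cv2.split(cv2.cvtColor(im,cv2.COLOR_BGR2HSV))
    T=tool(); far=np.hypot(x-T[0,3],y-T[1,3])
    reg=(x>.38)&(x<.83)&(y>-.16)&(y<.25)
    for q in clusters((S>130)&((H<6)|(H>174))&(z>.085)&(z<.14)&reg,P,30): rep(q,'red')
    for q in clusters((V<70)&(z>.058)&(z<.072)&reg,P,30): rep(q,'dark60')
    for q in clusters((V<70)&(z>.076)&(z<.09)&reg,P,15): rep(q,'post')
    for q in clusters((S>120)&(abs(H.astype(int)-112)<12)&(z>.038)&(z<.047)&reg,P,100): rep(q,'rim')
    for q in clusters((S>120)&(abs(H.astype(int)-112)<12)&(z>.028)&(z<.038)&reg,P,100): rep(q,'floor')
    for q in clusters((z>.058)&(z<.07)&(y<-.15)&(x>.3),P,200): rep(q,'top64')
    return im,P
if __name__=='__main__': scan(sys.argv[1])
E
python3 m1.py w1
```

```text
t 2.33 p [ 0.5398 -0.0601  0.2702] x [0.001 1.    0.   ] z [-0.  0. -1.] g 0.5030388322730707 F [ 0.1 -0.2  0.5] q [-0.41  0.13  0.49  1.64 -0.06  1.38  1.65]
red 859 c 0.5795 -0.0771 z [0.086 0.116] size 0.043 0.018 az 178.9
dark60 843 c 0.4462 -0.0438 z [0.058 0.069] size 0.049 0.012 az 64.2
dark60 1095 c 0.4598 0.1656 z [0.058 0.069] size 0.049 0.013 az 162.1
dark60 1152 c 0.6349 0.227 z [0.058 0.072] size 0.098 0.005 az 169.6
dark60 227 c 0.6365 -0.1105 z [0.058 0.07 ] size 0.02 0.012 az 136.8
dark60 106 c 0.6294 -0.042 z [0.058 0.072] size 0.016 0.006 az 104.6
dark60 582 c 0.7999 -0.1059 z [0.058 0.072] size 0.064 0.016 az 74.6
post 835 c 0.6477 0.2242 z [0.076 0.09 ] size 0.073 0.005 az 170.5
post 269 c 0.6342 -0.0404 z [0.076 0.087] size 0.016 0.016 az 24.0
rim 4372 c 0.6063 0.1332 z [0.038 0.045] size 0.247 0.116 az 174.3
floor 2946 c 0.5166 0.1228 z [0.033 0.038] size 0.057 0.056 az 145.4
floor 2526 c 0.5745 0.1586 z [0.033 0.038] size 0.057 0.055 az 166.1
floor 2160 c 0.644 0.152 z [0.033 0.038] size 0.057 0.057 az 37.3
floor 1929 c 0.6929 0.1066 z [0.033 0.038] size 0.058 0.055 az 148.1
top64 3158 c 0.423 -0.2896 z [0.058 0.068] size 0.05 0.04 az 166.3
top64 2757 c 0.5191 -0.2466 z [0.058 0.068] size 0.05 0.049 az 69.7
top64 2411 c 0.5881 -0.3225 z [0.058 0.067] size 0.051 0.049 az 145.1
top64 527 c 0.7676 -0.3591 z [0.058 0.07 ] size 0.074 0.003 az 93.0
```

View pics/w1.png

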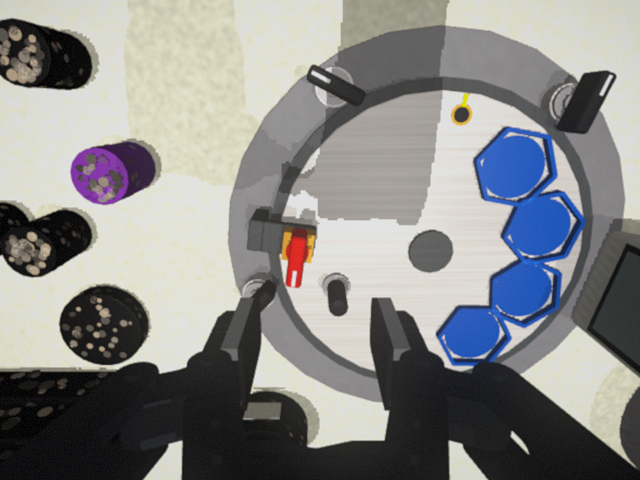

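The wrist picture shows the red wing at (297,258), the handle post at (337,295), and bolts at (335,83), (590,100) and (262,292). The nests are at the right. The axis is about (0.599, 0.0525), and the radii of the nests, post and plunger agree with it. Now I'll grip the plunger.

Call:
servo_tool([
  [0.5,-0.018,0.039,0.06,0,0,1],
  [0.5,-0.018,0.039,0.12,0,0,1],
  [0.5,-0.018,0.039,0.15,0,0,1],
  [0.5,-0.018,0.039,0.17,0,0,1],
  [0.5,-0.018,0.039,0.184,0,0,1],
  [0.5,-0.018,0.039,0.184,0,0,1],
  [0,-0.018,0.039,0.184,0,0,1],
  [0,-0.018,0.039,0.184,0,0,1],
  [0,-0.018,0.039,0.184,0,0,1],
  [0,-0.018,0.039,0.184,0,0,1],
  [0,-0.018,0.039,0.184,0,0,1],
  [0,-0.018,0.039,0.184,0,0,1],
], grip_force=60)

```text
clock: 3.88
position: [0.5798, -0.0764, 0.0878]
ee_rot: [0.713, 0.701, 0.002, -0.0]
ft_force: [-1.4, 5.8, 6.3]
grip_width: 0.156
```

Call:
servo_tool([
  [0,0.001,0,-0.006,0,0,0],
  [0,0.001,0,-0.012,0,0,0],
  [0,0.001,0,-0.0155,0,0,0],
  [0,0.001,0,-0.0155,0,0,0],
  [0,0.001,0,-0.0155,0,0,10],
  [0,0.001,0,-0.0155,0,0,20],
  [0,0.001,0,-0.0155,0,0,30],
  [0,0.001,0,-0.0155,0,0,40],
  [0,0.001,0,-0.0155,0,0,50],
  [0,0.001,0,-0.0155,0,0,60],
  [0,0.001,0,-0.0155,0,0,70],
  [0,0.001,0,-0.0155,0,0,76],
  [0,0.001,0,-0.0155,0,0,76],
])

```text
clock: 5.5
position: [0.5791, -0.0754, 0.1016]
ee_rot: [0.994, 0.113, 0.0, -0.001]
ft_force: [4.2, 6.2, -10.1]
grip_width: 0.137
```

```bash
python3 -c "
from h import *
st(); print(monitor.get_obs()['torque'])"
```

```text
t 5.5 p [ 0.5791 -0.0754  0.1016] x [0.974 0.225 0.001] z [ 0.     0.002 -1.   ] g 0.13725467415333767 F [  4.2   6.2 -10.1] q [-0.54  0.42  0.73  1.76 -0.32  1.08  0.53]
[ 1.30706077 -0.88698584 -0.03521152]
```

Call:
servo_tool([
  [0,0,0,0.004,0,0,0],
  [0,0,0,0.004,0,0,0],
  [0.5,0,0,0.004,0,0,0],
  [0.5,0,0,0.004,0,0,0],
  [0.5,0,0,0.004,0,0,0],
  [0.5,0,0,-0.03,0,0,0],
  [0.5,0,0,-0.08,0,0,0],
  [0.5,-0.04,0,-0.12,0,0,-40],
  [0.5,-0.04,0,-0.12,0,0,-40],
  [0.5,-0.04,0,-0.12,0,0,-40],
  [0.5,-0.04,0,-0.12,0,0,-40],
])

```text
clock: 6.88
position: [0.5398, -0.0867, 0.2221]
ee_rot: [0.894, 0.448, 0.0, 0.0]
ft_force: [-0.1, 0.3, 0.2]
grip_width: 0.498
```

```bash
python3 m1.py w2; python3 - <<'E'
from h import *
go([.634,-.041,.14],95)
a=np.radians
c=np.array([.599,.0525])
for t in range(0,91,15):
    an=a(-69.4+t); p=c+.1*np.array([np.cos(an),np.sin(an)]); print(t,np.round(p,4),'radial az',-69.4+t)
E
```

```text
t 6.88 p [ 0.5398 -0.0867  0.2221] x [0.598 0.801 0.   ] z [ 0.  0. -1.] g 0.4981437280215959 F [-0.1  0.3  0.2] q [-0.56  0.18  0.72  1.72 -0.13  1.29  1.12]
red 1797 c 0.5786 -0.0767 z [0.097 0.126] size 0.044 0.016 az 104.8
dark60 1286 c 0.4462 -0.0438 z [0.058 0.069] size 0.05 0.013 az 63.9
dark60 88 c 0.5738 -0.0761 z [0.058 0.072] size 0.009 0.008 az 174.2
dark60 166 c 0.6302 -0.0413 z [0.058 0.072] size 0.017 0.007 az 100.7
dark60 739 c 0.6473 -0.1194 z [0.058 0.069] size 0.048 0.013 az 136.7
dark60 130 c 0.7937 -0.1165 z [0.062 0.072] size 0.014 0.007 az 91.2
post 434 c 0.6345 -0.0404 z [0.076 0.087] size 0.016 0.016 az 113.4
post 323 c 0.7955 -0.1187 z [0.076 0.09 ] size 0.024 0.004 az 90.9
rim 4558 c 0.6123 0.1201 z [0.038 0.046] size 0.234 0.092 az 174.4
floor 3319 c 0.5258 0.1162 z [0.033 0.038] size 0.057 0.035 az 53.3
floor 4742 c 0.574 0.1562 z [0.033 0.038] size 0.057 0.052 az 156.3
floor 2311 c 0.6376 0.1396 z [0.033 0.038] size 0.058 0.034 az 158.2
floor 3335 c 0.6925 0.1058 z [0.033 0.037] size 0.058 0.053 az 149.1
top64 2604 c 0.4271 -0.2895 z [0.058 0.067] size 0.05 0.037 az 131.3
top64 2774 c 0.5197 -0.2465 z [0.058 0.068] size 0.05 0.049 az 119.6
top64 247 c 0.4974 -0.3995 z [0.058 0.067] size 0.032 0.007 az 137.0
go [ 0.634 -0.041  0.14 ] az 95 -> [0.0926, 0.0488, 0.082] [0.0, -0.0, -41.4] rows 4.0
0 [ 0.6342 -0.0411] radial az -69.4
15 [ 0.6572 -0.0288] radial az -54.400000000000006
30 [ 0.6763 -0.011 ] radial az -39.400000000000006
45 [0.6901 0.0112] radial az -24.400000000000006
60 [0.6977 0.0362] radial az -9.400000000000006
75 [0.6985 0.0623] radial az 5.599999999999994
90 [0.6926 0.0877] radial az 20.599999999999994
```

Plunger is held out: the wing has risen 11 mm and turned 74° (1.29 rad). Now the handle.

Call:
servo_tool([
  [0.45,0.0937,0.0482,0.04,0,0,10],
  [0.45,0.0937,0.0482,0.06,0,0,20],
  [0.45,0.0937,0.0482,0.08,0,0,32.6],
  [0.45,0.0937,0.0482,0.08,0,0,32.6],
  [0.45,0.0937,0.0482,0.13,0,0,32.6],
  [0.45,0.0937,0.0482,0.162,0,0,32.6],
  [0.45,0.0937,0.0482,0.162,0,0,32.6],
  [0,0.0937,0.0482,0.162,0,0,32.6],
  [0,0.0937,0.0482,0.162,0,0,32.6],
  [0,0.0937,0.0482,0.162,0,0,32.6],
  [0,0.0937,0.0482,0.162,0,0,32.6],
  [0,0.0937,0.0482,0.162,0,0,32.6],
], grip_force=50)

```text
clock: 8.43
position: [0.6359, -0.0412, 0.0623]
ee_rot: [0.984, 0.177, 0.002, 0.0]
ft_force: [-1.6, -0.2, 8.2]
grip_width: 0.191
```

```bash
cat > arc.py <<'E'
from h import *
import sys
# rows in tool frame for rotating about axis c by deg steps: arc.py total step
tot,step=float(sys.argv[1]),float(sys.argv[2]); st()
c=np.array([.599,.0525]); T=tool(); p=T[:2,3]; n=int(np.ceil(abs(tot)/step))
print('r',np.linalg.norm(p-c),np.degrees(np.arctan2(*(p-c)[::-1])))
for k in range(1,n+1):
    a=np.radians(tot*k/n); M=np.array([[np.cos(a),-np.sin(a)],[np.sin(a),np.cos(a)]])
    q=c+M@(p-c); s=T[:2,:2].T@(q-p); print([0,round(s[0],4),round(s[1],4),0,0,0,round(-tot*k/n,1)],end=', ')
E
python3 arc.py 90 6
```

```text
t 8.43 p [ 0.6359 -0.0412  0.0623] x [0.937 0.348 0.003] z [ 0.003  0.    -1.   ] g 0.1912301362968542 F [-1.6 -0.2  8.2] q [-0.53  0.59  0.7   1.64 -0.42  1.07  0.65]
r 0.10066034371830956 -68.51997302124835
[0, np.float64(0.0105), np.float64(-0.0008), 0, 0, 0, -6.0], [0, np.float64(0.0209), np.float64(-0.0026), 0, 0, 0, -12.0], [0, np.float64(0.031), np.float64(-0.0055), 0, 0, 0, -18.0], [0, np.float64(0.0408), np.float64(-0.0095), 0, 0, 0, -24.0], [0, np.float64(0.0501), np.float64(-0.0144), 0, 0, 0, -30.0], [0, np.float64(0.0588), np.float64(-0.0204), 0, 0, 0, -36.0], [0, np.float64(0.0668), np.float64(-0.0271), 0, 0, 0, -42.0], [0, np.float64(0.0742), np.float64(-0.0347), 0, 0, 0, -48.0], [0, np.float64(0.0806), np.float64(-0.043), 0, 0, 0, -54.0], [0, np.float64(0.0862), np.float64(-0.052), 0, 0, 0, -60.0], [0, np.float64(0.0908), np.float64(-0.0615), 0, 0, 0, -66.0], [0, np.float64(0.0944), np.float64(-0.0714), 0, 0, 0, -72.0], [0, np.float64(0.0969), np.float64(-0.0816), 0, 0, 0, -78.0], [0, np.float64(0.0984), np.float64(-0.092), 0, 0, 0, -84.0], [0, np.float64(0.0987), np.float64(-0.1026), 0, 0, 0, -90.0],
```

Call:
servo_tool([
  [0,0.0105,-0.0008,0,0,0,-6],
  [0,0.0209,-0.0026,0,0,0,-12],
  [0,0.031,-0.0055,0,0,0,-18],
  [0,0.0408,-0.0095,0,0,0,-24],
  [0,0.0501,-0.0144,0,0,0,-30],
  [0,0.0588,-0.0204,0,0,0,-36],
  [0,0.0668,-0.0271,0,0,0,-42],
  [0,0.0742,-0.0347,0,0,0,-48],
  [0,0.0806,-0.043,0,0,0,-54],
  [0,0.0862,-0.052,0,0,0,-60],
  [0,0.0908,-0.0615,0,0,0,-66],
  [0,0.0944,-0.0714,0,0,0,-72],
  [0,0.0969,-0.0816,0,0,0,-78],
  [0,0.0984,-0.092,0,0,0,-84],
  [0,0.0987,-0.1026,0,0,0,-90],
  [0,0.0987,-0.1026,0,0,0,-90],
  [0.45,0.0987,-0.1026,0,0,0,-90],
  [0.45,0.0987,-0.1026,0,0,0,-90],
  [0.45,0.0987,-0.1026,-0.05,0,0,-90],
  [0.45,0.0987,-0.1026,-0.12,0,0,-90],
])

```text
clock: 10.92
position: [0.6908, 0.0895, 0.1724]
ee_rot: [0.571, 0.821, -0.001, -0.001]
ft_force: [0.8, 0.2, 0.5]
grip_width: 0.452
```

```bash
python3 - <<'E'
from h import *
st(); go([.55,-.03,.32],60); go([.48,-.15,.30],0)
E
```

```text
t 10.93 p [0.6908 0.0895 0.1724] x [-0.348  0.938 -0.   ] z [-0.003 -0.001 -1.   ] g 0.4516448952626384 F [0.8 0.2 0.5] q [-0.44  0.54  0.36  1.34 -0.19  1.3   1.85]
go [ 0.55 -0.03  0.32] az 60 -> [-0.0631, -0.1739, -0.1471] [-0.1, 0.1, 50.4] rows 5.0
go [ 0.48 -0.15  0.3 ] az 0 -> [-0.1512, -0.2813, -0.1268] [-0.1, 0.2, 110.4] rows 11.0
```

Call:
servo_tool([
  [1,-0.04,-0.12,-0.1,0,0,10],
  [1,-0.0925,-0.2384,-0.188,0,0,20.4],
  [1,-0.0925,-0.2384,-0.188,0,0,20.4],
  [1,-0.0925,-0.2384,-0.188,0,0,20.4],
  [1,-0.0925,-0.2384,-0.188,0,0,20.4],
  [1,-0.0925,-0.2384,-0.188,0,0,20.4],
  [1,-0.0925,-0.2384,-0.188,0,0,20.4],
])

```text
clock: 11.8
position: [0.5004, -0.0797, 0.3604]
ee_rot: [0.707, 0.707, 0.001, 0.0]
ft_force: [0.1, 0.8, -0.5]
grip_width: 1.0
```

```bash
sed -i 's/(z<.07)&(y<-.15)&(x>.3)/(z<.07)\&(y<-.15)\&(x>.3)\&(abs(x-.48)<.17)/' m1.py; python3 m1.py w3
```

```text
t 11.8 p [ 0.5004 -0.0797  0.3604] x [0.001 1.    0.001] z [ 0.001  0.001 -1.   ] g 1.000360716066255 F [ 0.1  0.8 -0.5] q [-0.44  0.01  0.52  1.57 -0.01  1.56  1.65]
red 700 c 0.5781 -0.0775 z [0.097 0.126] size 0.043 0.016 az 104.8
dark60 484 c 0.4458 -0.0438 z [0.06  0.069] size 0.05 0.013 az 63.9
dark60 592 c 0.4598 0.166 z [0.058 0.069] size 0.048 0.013 az 162.1
dark60 31 c 0.5728 -0.0755 z [0.058 0.061] size 0.007 0.006 az 179.9
dark60 691 c 0.6356 0.2275 z [0.058 0.072] size 0.099 0.005 az 169.4
dark60 363 c 0.6468 -0.1202 z [0.058 0.069] size 0.049 0.012 az 136.8
dark60 635 c 0.8063 -0.1151 z [0.058 0.072] size 0.088 0.032 az 83.9
post 764 c 0.6356 0.2273 z [0.076 0.09 ] size 0.1 0.006 az 169.5
post 536 c 0.809 -0.1134 z [0.076 0.09 ] size 0.09 0.031 az 83.3
rim 2648 c 0.5168 0.0608 z [0.038 0.046] size 0.247 0.115 az 83.7
floor 1919 c 0.4929 0.0296 z [0.033 0.038] size 0.057 0.055 az 90.5
floor 1896 c 0.4998 0.0966 z [0.032 0.038] size 0.057 0.056 az 118.3
floor 1788 c 0.5265 -0.0293 z [0.032 0.038] size 0.057 0.056 az 0.3
floor 1690 c 0.5465 0.1465 z [0.032 0.038] size 0.057 0.055 az 119.5
top64 390 c 0.3485 -0.3335 z [0.058 0.07 ] size 0.055 0.015 az 131.1
top64 2027 c 0.4213 -0.2939 z [0.058 0.068] size 0.05 0.049 az 39.8
top64 1137 c 0.4845 -0.4054 z [0.058 0.068] size 0.049 0.03 az 166.1
top64 1636 c 0.5193 -0.2466 z [0.058 0.068] size 0.05 0.049 az 151.4
top64 1513 c 0.5803 -0.3857 z [0.058 0.069] size 0.05 0.049 az 128.3
top64 1478 c 0.5882 -0.3225 z [0.058 0.067] size 0.049 0.049 az 164.0
```

View pics/w3.png

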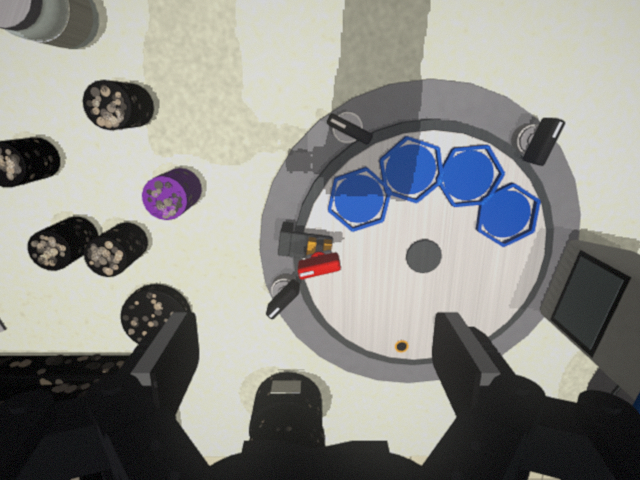

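All four nests are free, and the picture shows them at (358,195), (410,168), (470,173) and (507,213). The cores are at (105,105), (15,160), (50,245) and (105,250), and the purple one is at (165,193). Plan: A→N4, C→N2, D→N3, B→N1, with the jaws radial in each nest.

Call:
servo_tool([
  [1,-0.04,-0.02,0,0,0,10],
  [1,-0.08,-0.03,0.02,0,0,20],
  [1,-0.12,-0.04,0.05,0,0,30],
  [1,-0.15,-0.05,0.08,0,0,40],
  [1,-0.2143,-0.0794,0.12,0,0,50],
  [1,-0.2143,-0.0794,0.16,0,0,60],
  [1,-0.2143,-0.0794,0.16,0,0,70],
  [1,-0.2143,-0.0794,0.16,0,0,80],
  [1,-0.2143,-0.0794,0.16,0,0,90],
  [1,-0.2143,-0.0794,0.16,0,0,100],
  [1,-0.2143,-0.0794,0.16,0,0,110],
  [1,-0.2143,-0.0794,0.16,0,0,120],
  [1,-0.2143,-0.0794,0.16,0,0,130],
  [1,-0.2143,-0.0794,0.16,0,0,140],
  [1,-0.2143,-0.0794,0.16,0,0,150.8],
  [1,-0.2143,-0.0794,0.16,0,0,150.8],
])

```text
clock: 13.85
position: [0.4212, -0.2932, 0.1992]
ee_rot: [0.863, -0.505, -0.001, 0.001]
ft_force: [1.2, 0.0, -0.5]
grip_width: 1.001
```

```bash
cat > cores.py <<'E'
from h import *
from m1 import rep
import sys
# wrist look at cores on the bench: top face, colour, then go for target guess
def cores(cam='wrist'):
    im,d,K,W=look(cam); P=cloud(d,K,W); np.savez('last_'+cam,im=im,d=d,K=K,W=W); cv2.imwrite('pics/last_%s.png'%cam,im)
    x,y,z=P[...,0],P[...,1],P[...,2]; S=cv2.cvtColor(im,cv2.COLOR_BGR2HSV)[...,1]
    out=[]
    m=(z>.054)&(z<.072)&(y<-.13)&(x>.33)&(x<.72)
    n,l,s,_=cv2.connectedComponentsWithStats(m.astype(np.uint8))
    for i in range(1,n):
        if s[i,4]<150: continue
        q=P[l==i]; rep(q,'sat%3d'%np.median(S[l==i])); 
        h=cv2.convexHull(q[q[:,2]>.06][:,:2].astype(np.float32)); (c,r)=cv2.minEnclosingCircle(h); print('     circle',np.round(c,4),round(r,4)); out.append(np.array(c))
    return out
if __name__=='__main__':
    st(); o=cores()
    g=np.array([float(sys.argv[1]),float(sys.argv[2])]); az=float(sys.argv[3])
    b=min(o,key=lambda c:np.linalg.norm(c-g)); print('best',b); go([*b,.022],az)
E
python3 cores.py .421 -.294 -60.8
```

```text
t 13.85 p [ 0.4212 -0.2932  0.1992] x [ 0.49  -0.872 -0.001] z [-0.002 -0.    -1.   ] g 1.0009063739634028 F [ 1.2  0.  -0.5] q [-0.31  0.13  0.9   1.83 -0.1   1.23 -0.44]
sat 35 4359 c 0.5823 -0.3272 z [0.054 0.068] size 0.051 0.034 az 117.1
     circle [ 0.5891 -0.3238] 0.0255
sat133 5286 c 0.5203 -0.2477 z [0.057 0.068] size 0.049 0.049 az 119.1
     circle [ 0.5199 -0.2476] 0.0252
sat 31 5548 c 0.5813 -0.3865 z [0.054 0.068] size 0.05 0.05 az 152.3
     circle [ 0.5812 -0.387 ] 0.0256
sat 35 3802 c 0.4227 -0.2951 z [0.054 0.067] size 0.05 0.049 az 158.7
     circle [ 0.4227 -0.2953] 0.0253
sat 26 3989 c 0.4833 -0.4166 z [0.054 0.067] size 0.05 0.049 az 36.5
     circle [ 0.4829 -0.4168] 0.0254
sat 24 918 c 0.3504 -0.3461 z [0.054 0.072] size 0.065 0.024 az 105.5
     circle [ 0.3393 -0.3493] 0.0325
sat234 303 c 0.425 -0.5979 z [0.054 0.062] size 0.026 0.008 az 178.8
     circle [ 0.4224 -0.598 ] 0.0095
best [ 0.42268547 -0.29532933]
go [ 0.423 -0.295  0.022] az -60.8 -> [0.0027, -0.0007, 0.1774] [0.1, 0.0, 0.3] rows 3.0
```

Call:
servo_tool([
  [1,0.0027,0,0.06,0,0,0],
  [1,0.0027,0,0.12,0,0,0],
  [1,0.0027,0,0.16,0,0,0],
  [1,0.0027,0,0.177,0,0,0],
  [1,0.0027,0,0.177,0,0,0],
  [0,0.0027,0,0.177,0,0,0],
  [0,0.0027,0,0.177,0,0,0],
  [0,0.0027,0,0.177,0,0,0],
  [0,0.0027,0,0.177,0,0,0],
  [0,0.0027,0,0.177,0,0,0],
  [0,0.0027,0,0.13,0,0,0],
  [0,0.0027,0,0.07,0,0,0],
  [0,0.0027,0,0.01,0,0,0],
  [0,0.0027,0,0,0,0,0],
], grip_force=50)

```text
clock: 15.65
position: [0.4236, -0.2975, 0.2043]
ee_rot: [0.862, -0.506, 0.003, -0.001]
ft_force: [0.0, 0.6, -4.1]
grip_width: 0.569
```

```bash
python3 - <<'E'
from h import *
st(); go([.5465,.1465,.2],-60.8)
E
```

```text
t 15.65 p [ 0.4236 -0.2975  0.2043] x [ 0.488 -0.873  0.004] z [ 0.007 -0.001 -1.   ] g 0.5688790888307443 F [ 0.   0.6 -4.1] q [-0.34  0.13  0.94  1.82 -0.11  1.24 -0.42]
go [0.546 0.146 0.2  ] az -60.8 -> [-0.3277, -0.3238, 0.0048] [-0.3, -0.2, -0.0] rows 8.0
```

Call:
servo_tool([
  [0,-0.04,-0.04,0.0,0,0,0],
  [0,-0.082,-0.081,0.0,0,0,0],
  [0,-0.123,-0.121,0.0,0,0,0],
  [0,-0.164,-0.162,0,0,0,0],
  [0,-0.205,-0.202,0,0,0,0],
  [0,-0.246,-0.243,0,0,0,0],
  [0,-0.287,-0.283,0,0,0,0],
  [0,-0.3277,-0.3238,0,0,0,0],
  [0,-0.3277,-0.3238,0,0,0,0],
  [0,-0.3277,-0.3238,0,0,0,0],
])

```text
clock: 16.9
position: [0.5446, 0.147, 0.1994]
ee_rot: [0.862, -0.506, -0.0, 0.001]
ft_force: [0.1, -0.8, -2.8]
grip_width: 0.571
```

```bash
python3 - <<'E'
from h import *
st(); go([.5465,.1465,.058],-60.8)
E
```

```text
t 16.9 p [0.5446 0.147  0.1994] x [ 0.488 -0.873  0.   ] z [-0.001 -0.001 -1.   ] g 0.5709590940791837 F [ 0.1 -0.8 -2.8] q [-0.85  0.24  0.58  1.7  -0.14  1.25 -1.29]
go [0.546 0.146 0.058] az -60.8 -> [0.0013, -0.0017, 0.1414] [0.1, -0.0, -0.0] rows 3.0
```

Call:
servo_tool([
  [0,0.0013,-0.0017,0.05,0,0,0],
  [0,0.0013,-0.0017,0.09,0,0,0],
  [0,0.0013,-0.0017,0.12,0,0,0],
  [0,0.0013,-0.0017,0.13,0,0,0],
  [0,0.0013,-0.0017,0.137,0,0,0],
  [0,0.0013,-0.0017,0.141,0,0,0],
  [0,0.0013,-0.0017,0.141,0,0,0],
  [0.8,0.0013,-0.0017,0.141,0,0,0],
  [0.8,0.0013,-0.0017,0.141,0,0,0],
  [0.8,0.0013,-0.0017,0.141,0,0,0],
  [0.8,0.0013,-0.0017,0.1,0,0,0],
  [0.8,0.0013,-0.0017,0.04,0,0,0],
  [0.8,0.0013,-0.0017,0,0,0,0],
])

```text
clock: 18.52
position: [0.5478, 0.1473, 0.2032]
ee_rot: [0.862, -0.506, 0.001, -0.001]
ft_force: [-0.0, 0.4, -0.1]
grip_width: 0.8
```

```bash
python3 - <<'E'
from h import *
st(); go([.588,-.3225,.2],11.9)
E
```

```text
t 18.52 p [0.5478 0.1473 0.2032] x [ 0.487 -0.873  0.   ] z [ 0.002  0.001 -1.   ] g 0.8000894387094899 F [-0.   0.4 -0.1] q [-0.85  0.24  0.59  1.69 -0.14  1.26 -1.29]
go [ 0.588 -0.322  0.2  ] az 11.9 -> [0.4298, 0.1938, 0.0027] [-0.1, -0.1, -72.7] rows 8.0
```

Call:
servo_tool([
  [1,0.055,0.024,0,0,0,-10],
  [1,0.11,0.05,0,0,0,-20],
  [1,0.16,0.073,0,0,0,-30],
  [1,0.215,0.097,0,0,0,-40],
  [1,0.27,0.12,0,0,0,-50],
  [1,0.32,0.145,0,0,0,-60],
  [1,0.375,0.17,0,0,0,-70],
  [1,0.4298,0.1938,0.0027,0,0,-72.7],
  [1,0.4298,0.1938,0.0027,0,0,-72.7],
  [1,0.4298,0.1938,0.0027,0,0,-72.7],
  [1,0.4298,0.1938,0.0027,0,0,-72.7],
])

```text
clock: 19.9
position: [0.5883, -0.3204, 0.1976]
ee_rot: [0.995, 0.105, 0.0, -0.001]
ft_force: [-0.1, 1.1, 0.1]
grip_width: 0.998
```

```bash
python3 cores.py .588 -.3225 11.9
```

```text
t 19.9 p [ 0.5883 -0.3204  0.1976] x [0.978 0.208 0.001] z [ 0.     0.001 -1.   ] g 0.9984679304840981 F [-0.1  1.1  0.1] q [ 0.    0.5   0.61  1.4  -0.29  1.33  0.84]
sat132 5021 c 0.5204 -0.2471 z [0.054 0.068] size 0.05 0.049 az 137.2
     circle [ 0.5203 -0.2472] 0.0252
sat 33 3814 c 0.5894 -0.3228 z [0.054 0.068] size 0.049 0.049 az 11.1
     circle [ 0.5892 -0.3232] 0.0253
sat 32 3348 c 0.5815 -0.386 z [0.054 0.067] size 0.05 0.049 az 128.1
     circle [ 0.5813 -0.3858] 0.0254
sat 36 2702 c 0.4795 -0.4121 z [0.054 0.067] size 0.05 0.038 az 39.0
     circle [ 0.4826 -0.4162] 0.0256
sat234 152 c 0.4395 -0.5963 z [0.054 0.062] size 0.027 0.006 az 15.3
     circle [ 0.4398 -0.5975] 0.0135
best [ 0.58917594 -0.32323986]
go [ 0.589 -0.323  0.022] az 11.9 -> [0.0, 0.0032, 0.1757] [-0.1, -0.0, 0.1] rows 3.0
```

Call:
servo_tool([
  [1,0,0.003,0.06,0,0,0],
  [1,0,0.003,0.12,0,0,0],
  [1,0,0.003,0.16,0,0,0],
  [1,0,0.003,0.1757,0,0,0],
  [1,0,0.003,0.1757,0,0,0],
  [0,0,0.003,0.1757,0,0,0],
  [0,0,0.003,0.1757,0,0,0],
  [0,0,0.003,0.1757,0,0,0],
  [0,0,0.003,0.1757,0,0,0],
  [0,0,0.003,0.1757,0,0,0],
  [0,0,0.003,0.12,0,0,0],
  [0,0,0.003,0.06,0,0,0],
  [0,0,0,0,0,0,0],
  [0,-0.004,-0.06,0,0,0,0],
  [0,-0.007,-0.12,0,0,0,0],
  [0,-0.01,-0.18,0,0,0,0],
  [0,-0.014,-0.24,0,0,0,0],
  [0,-0.017,-0.3,0,0,0,0],
  [0,-0.0205,-0.362,0,0,0,0],
  [0,-0.0205,-0.362,0,0,0,0],
])

```text
clock: 22.45
position: [0.4916, 0.0328, 0.1979]
ee_rot: [0.994, 0.107, 0.0, -0.001]
ft_force: [0.8, -1.3, -3.0]
grip_width: 0.571
```

Call:
servo_tool([
  [0,0,0,0,0,0,0],
  [0,0,0,0,0,0,0],
])

```text
clock: 22.7
position: [0.4931, 0.0261, 0.1977]
ee_rot: [0.995, 0.102, 0.0, 0.0]
ft_force: [0.4, 0.1, -3.3]
grip_width: 0.57
```

```bash
python3 - <<'E'
from h import *
st(); go([.493,.030,.058],11.9)
E
```

```text
t 22.7 p [0.4931 0.0261 0.1977] x [0.979 0.203 0.   ] z [ 0. -0. -1.] g 0.570483833184962 F [ 0.4  0.1 -3.3] q [-0.59  0.05  0.47  1.87 -0.03  1.23  0.09]
go [0.493 0.03  0.058] az 11.9 -> [0.0006, -0.0039, 0.1397] [0.0, -0.0, -0.2] rows 3.0
```

Call:
servo_tool([
  [0,0,-0.003,0.05,0,0,0],
  [0,0,-0.003,0.1,0,0,0],
  [0,0,-0.003,0.115,0,0,0],
  [0,0,-0.003,0.115,0,0,0],
  [0,0,-0.003,0.125,0,0,0],
  [0,0,-0.003,0.135,0,0,0],
  [0,0,-0.003,0.14,0,0,0],
  [0,0,-0.003,0.14,0,0,0],
])

```text
clock: 23.7
position: [0.4925, 0.0306, 0.0578]
ee_rot: [0.995, 0.104, 0.0, -0.0]
ft_force: [-1.0, 0.1, -1.4]
grip_width: 0.578
```

Call:
servo_tool([
  [0.8,0,0,0,0,0,0],
  [0.8,0,0,0,0,0,0],
  [0.8,0,0,0,0,0,0],
  [0.8,0,0,-0.04,0,0,0],
  [0.8,0,0,-0.1,0,0,0],
  [0.8,0,0,-0.14,0,0,0],
])

```text
clock: 24.45
position: [0.4929, 0.0304, 0.2003]
ee_rot: [0.995, 0.103, 0.001, -0.0]
ft_force: [0.5, 1.0, -0.3]
grip_width: 0.8
```

```bash
python3 - <<'E'
from h import *
st(); go([.581,-.386,.2],-24)
E
```

```text
t 24.45 p [0.4929 0.0304 0.2003] x [0.979 0.206 0.002] z [ 0.002  0.001 -1.   ] g 0.7996390139072581 F [ 0.5  1.  -0.3] q [-0.61  0.05  0.47  1.87 -0.02  1.23  0.08]
go [ 0.581 -0.386  0.2  ] az -24 -> [0.0006, 0.4257, 0.0002] [-0.1, -0.1, 35.9] rows 7.0
```

Call:
servo_tool([
  [1,0,0.06,0,0,0,5],
  [1,0,0.12,0,0,0,10],
  [1,0,0.18,0,0,0,16],
  [1,0,0.24,0,0,0,22],
  [1,0,0.3,0,0,0,28],
  [1,0,0.36,0,0,0,36],
  [1,0.0006,0.4257,0,0,0,36],
  [1,0.0006,0.4257,0,0,0,36],
  [1,0.0006,0.4257,0,0,0,36],
  [1,0.0006,0.4257,0,0,0,36],
])

```text
clock: 25.7
position: [0.5814, -0.3841, 0.1978]
ee_rot: [0.978, -0.208, 0.0, -0.001]
ft_force: [0.4, -0.2, -0.2]
grip_width: 1.003
```

```bash
python3 cores.py .581 -.386 -24;  python3 - <<'E'
from h import *
go([.4998,.0966,.2],-24)
E
```

```text
t 25.7 p [ 0.5814 -0.3841  0.1978] x [ 0.914 -0.407  0.   ] z [ 0.001  0.001 -1.   ] g 1.0026286006062604 F [ 0.4 -0.2 -0.2] q [ 0.04  0.6   0.74  1.32 -0.4   1.37  0.35]
sat152 5520 c 0.5206 -0.2475 z [0.054 0.068] size 0.05 0.049 az 139.8
     circle [ 0.5205 -0.2474] 0.0253
sat 33 3804 c 0.5817 -0.3863 z [0.054 0.067] size 0.049 0.049 az 129.5
     circle [ 0.5817 -0.3864] 0.0251
sat 24 1420 c 0.3521 -0.3569 z [0.054 0.072] size 0.064 0.024 az 78.0
     circle [ 0.3424 -0.3556] 0.0313
sat 36 3101 c 0.4854 -0.4164 z [0.054 0.067] size 0.05 0.046 az 96.6
     circle [ 0.4834 -0.4166] 0.0256
best [ 0.5817126  -0.38640904]
go [ 0.582 -0.386  0.022] az -24.0 -> [0.0012, 0.0022, 0.176] [-0.1, -0.0, 0.0] rows 3.0
go [0.5   0.097 0.2  ] az -24 -> [-0.2699, -0.406, -0.0017] [-0.1, -0.0, 0.0] rows 8.0
```

Call:
servo_tool([
  [1,0.001,0.002,0.06,0,0,0],
  [1,0.001,0.002,0.12,0,0,0],
  [1,0.001,0.002,0.16,0,0,0],
  [1,0.001,0.002,0.176,0,0,0],
  [1,0.001,0.002,0.176,0,0,0],
  [0,0.001,0.002,0.176,0,0,0],
  [0,0.001,0.002,0.176,0,0,0],
  [0,0.001,0.002,0.176,0,0,0],
  [0,0.001,0.002,0.176,0,0,0],
  [0,0.001,0.002,0.176,0,0,0],
  [0,0.001,0.002,0.12,0,0,0],
  [0,0.001,0.002,0.06,0,0,0],
  [0,0,0,0,0,0,0],
  [0,-0.033,-0.05,0,0,0,0],
  [0,-0.066,-0.1,0,0,0,0],
  [0,-0.1,-0.15,0,0,0,0],
  [0,-0.133,-0.2,0,0,0,0],
  [0,-0.166,-0.25,0,0,0,0],
  [0,-0.2,-0.3,0,0,0,0],
  [0,-0.233,-0.35,0,0,0,0],
])

```text
clock: 28.25
position: [0.5103, 0.0304, 0.1982]
ee_rot: [0.978, -0.209, 0.0, -0.001]
ft_force: [1.5, 0.9, -3.3]
grip_width: 0.579
```

Call:
servo_tool([
  [0,-0.0369,-0.056,0,0,0,0],
  [0,-0.0369,-0.056,0,0,0,0],
  [0,-0.0369,-0.056,0,0,0,0],
  [0,-0.0369,-0.056,0,0,0,0],
])

```text
clock: 28.75
position: [0.5004, 0.0931, 0.1978]
ee_rot: [0.978, -0.21, 0.0, -0.0]
ft_force: [-0.2, -1.1, -2.7]
grip_width: 0.575
```

```bash
python3 - <<'E'
from h import *
st(); go([.4998,.0966,.058],-24)
E
```

```text
t 28.75 p [0.5004 0.0931 0.1978] x [ 0.912 -0.411  0.   ] z [ 0. -0. -1.] g 0.574523134143769 F [-0.2 -1.1 -2.7] q [-0.85  0.09  0.62  1.84 -0.06  1.23 -0.64]
go [0.5   0.097 0.058] az -24 -> [-0.002, -0.0029, 0.1398] [-0.0, -0.0, -0.3] rows 3.0
```

Call:
servo_tool([
  [0,-0.002,-0.003,0.05,0,0,0],
  [0,-0.002,-0.003,0.1,0,0,0],
  [0,-0.002,-0.003,0.115,0,0,0],
  [0,-0.002,-0.003,0.115,0,0,0],
  [0,-0.002,-0.003,0.125,0,0,0],
  [0,-0.002,-0.003,0.135,0,0,0],
  [0,-0.002,-0.003,0.14,0,0,0],
  [0,-0.002,-0.003,0.14,0,0,0],
])

```text
clock: 29.75
position: [0.4997, 0.0986, 0.0577]
ee_rot: [0.978, -0.209, 0.0, -0.0]
ft_force: [-0.1, 0.3, -2.6]
grip_width: 0.571
```

Call:
servo_tool([
  [0.8,0,0,0,0,0,0],
  [0.8,0,0,0,0,0,0],
  [0.8,0,0,0,0,0,0],
  [0.8,0,0,-0.04,0,0,0],
  [0.8,0,0,-0.1,0,0,0],
  [0.8,0,0,-0.14,0,0,0],
])

```text
clock: 30.5
position: [0.5001, 0.0984, 0.2002]
ee_rot: [0.978, -0.209, 0.001, -0.001]
ft_force: [1.4, 1.0, -0.9]
grip_width: 0.801
```

```bash
python3 - <<'E'
from h import *
st(); go([.483,-.4165,.2],48.4)
E
```

```text
t 30.5 p [0.5001 0.0984 0.2002] x [ 0.913 -0.409  0.001] z [ 0.002  0.001 -1.   ] g 0.8007481187094265 F [ 1.4  1.  -0.9] q [-0.87  0.09  0.63  1.84 -0.06  1.23 -0.65]
go [ 0.483 -0.416  0.2  ] az 48.4 -> [0.195, 0.4769, -0.0004] [-0.0, -0.1, -72.5] rows 9.0
```

Call:
servo_tool([
  [1,0.022,0.053,0,0,0,-9],
  [1,0.044,0.106,0,0,0,-18],
  [1,0.066,0.16,0,0,0,-27],
  [1,0.088,0.212,0,0,0,-36],
  [1,0.11,0.265,0,0,0,-45],
  [1,0.132,0.318,0,0,0,-54],
  [1,0.154,0.371,0,0,0,-63],
  [1,0.175,0.424,0,0,0,-72.5],
  [1,0.195,0.4769,0,0,0,-72.5],
  [1,0.195,0.4769,0,0,0,-72.5],
  [1,0.195,0.4769,0,0,0,-72.5],
  [1,0.195,0.4769,0,0,0,-72.5],
])

```text
clock: 32.0
position: [0.4832, -0.4154, 0.1974]
ee_rot: [0.912, 0.41, 0.0, -0.0]
ft_force: [-0.1, 0.5, -0.0]
grip_width: 1.005
```

```bash
python3 cores.py .483 -.4165 48.4;  python3 - <<'E'
from h import *
go([.5265,-.0293,.2],48.4)
E
```

```text
t 32.0 p [ 0.4832 -0.4154  0.1974] x [0.663 0.748 0.001] z [ 0.     0.001 -1.   ] g 1.004758345372598 F [-0.1  0.5 -0. ] q [ 0.05  0.47  0.81  1.51 -0.35  1.31  1.74]
sat 20 579 c 0.3523 -0.3669 z [0.054 0.072] size 0.052 0.012 az 57.3
     circle [ 0.3474 -0.3644] 0.0254
sat142 5401 c 0.5197 -0.2475 z [0.054 0.068] size 0.051 0.049 az 57.4
     circle [ 0.52   -0.2476] 0.0255
sat 30 3847 c 0.4825 -0.4168 z [0.054 0.068] size 0.049 0.049 az 48.8
     circle [ 0.4826 -0.4168] 0.0251
sat236 2057 c 0.4021 -0.5979 z [0.054 0.063] size 0.131 0.008 az 179.8
     circle [ 0.4048 -0.5974] 0.063
best [ 0.48262152 -0.41678891]
go [ 0.483 -0.417  0.022] az 48.4 -> [-0.002, 0.0006, 0.1755] [-0.0, -0.1, 0.1] rows 3.0
go [ 0.526 -0.029  0.2  ] az 48.4 -> [0.3174, -0.2234, -0.0021] [-0.0, -0.1, 0.1] rows 7.0
```

Call:
servo_tool([
  [1,-0.002,0.0005,0.06,0,0,0],
  [1,-0.002,0.0005,0.12,0,0,0],
  [1,-0.002,0.0005,0.16,0,0,0],
  [1,-0.002,0.0005,0.1755,0,0,0],
  [1,-0.002,0.0005,0.1755,0,0,0],
  [0,-0.002,0.0005,0.1755,0,0,0],
  [0,-0.002,0.0005,0.1755,0,0,0],
  [0,-0.002,0.0005,0.1755,0,0,0],
  [0,-0.002,0.0005,0.1755,0,0,0],
  [0,-0.002,0.0005,0.1755,0,0,0],
  [0,-0.002,0.0005,0.12,0,0,0],
  [0,-0.002,0.0005,0.06,0,0,0],
  [0,0,0,0,0,0,0],
  [0,0.045,-0.032,0,0,0,0],
  [0,0.09,-0.064,0,0,0,0],
  [0,0.135,-0.096,0,0,0,0],
  [0,0.18,-0.127,0,0,0,0],
  [0,0.225,-0.159,0,0,0,0],
  [0,0.27,-0.191,0,0,0,0],
  [0,0.3174,-0.2234,0,0,0,0],
])

```text
clock: 34.55
position: [0.5262, -0.0293, 0.1982]
ee_rot: [0.912, 0.409, 0.001, -0.0]
ft_force: [0.6, 0.1, -2.7]
grip_width: 0.568
```

Call:
servo_tool([
  [0,0,0,0,0,0,0],
  [0,0,0,0,0,0,0],
  [0,0,0,0,0,0,0],
])

```text
clock: 34.92
position: [0.5262, -0.0325, 0.1978]
ee_rot: [0.913, 0.409, 0.0, 0.0]
ft_force: [1.2, -0.7, -3.5]
grip_width: 0.575
```

```bash
python3 - <<'E'
from h import *
st(); go([.5265,-.0293,.059],48.4)
E
```

```text
t 34.92 p [ 0.5262 -0.0325  0.1978] x [0.666 0.746 0.   ] z [ 0. -0. -1.] g 0.5745487428234733 F [ 1.2 -0.7 -3.5] q [-0.66  0.15  0.71  1.8  -0.1   1.23  0.91]
go [ 0.526 -0.029  0.059] az 48.4 -> [0.0025, -0.0019, 0.1388] [0.0, -0.0, -0.2] rows 3.0
```

Call:
servo_tool([
  [0,0.0025,-0.002,0.05,0,0,0],
  [0,0.0025,-0.002,0.1,0,0,0],
  [0,0.0025,-0.002,0.115,0,0,0],
  [0,0.0025,-0.002,0.115,0,0,0],
  [0,0.0025,-0.002,0.125,0,0,0],
  [0,0.0025,-0.002,0.134,0,0,0],
  [0,0.0025,-0.002,0.139,0,0,0],
  [0,0.0025,-0.002,0.139,0,0,0],
])

```text
clock: 35.92
position: [0.5265, -0.0276, 0.0584]
ee_rot: [0.912, 0.41, -0.0, -0.0]
ft_force: [-0.5, -0.2, -2.7]
grip_width: 0.575
```

Call:
servo_tool([
  [0.8,0,0,0,0,0,0],
  [0.8,0,0,0,0,0,0],
  [0.8,0,0,0,0,0,0],
  [0.8,0,0,-0.04,0,0,0],
  [0.8,0,0,-0.1,0,0,0],
  [0.8,0,0,-0.14,0,0,0],
])

```text
clock: 36.67
position: [0.5271, -0.0279, 0.2013]
ee_rot: [0.912, 0.41, 0.001, 0.0]
ft_force: [1.2, -0.6, -0.4]
grip_width: 0.798
```

```bash
python3 - <<'E'
from h import *
st(); go([.50,-.0,.34],90)
E
```

```text
t 36.67 p [ 0.5271 -0.0279  0.2013] x [0.664 0.747 0.002] z [ 0.002  0.001 -1.   ] g 0.7982893353447785 F [ 1.2 -0.6 -0.4] q [-0.68  0.15  0.72  1.79 -0.1   1.24  0.91]
go [ 0.5  -0.    0.34] az 90 -> [0.0031, -0.0386, -0.1387] [0.1, -0.1, -41.6] rows 4.0
```

Call:
servo_tool([
  [0.45,0.003,-0.0386,-0.05,0,0,-10],
  [0.45,0.003,-0.0386,-0.1,0,0,-20],
  [0.45,0.003,-0.0386,-0.1387,0,0,-30],
  [0.45,0.003,-0.0386,-0.1387,0,0,-41.6],
  [0.45,0.003,-0.0386,-0.1387,0,0,-41.6],
  [0.45,0.003,-0.0386,-0.1387,0,0,-41.6],
])

```text
clock: 37.42
position: [0.4995, 0.0002, 0.3368]
ee_rot: [0.709, 0.706, -0.0, -0.0]
ft_force: [0.2, -0.7, -0.2]
grip_width: 0.45
```

```bash
cat > placed.py <<'E'
from m1 import *
import sys
im,P=scan(sys.argv[1]); z=P[...,2]; m=(z>.09)&(z<.105)&(P[...,0]>.42)&(P[...,0]<.75)&(P[...,1]>-.09)&(P[...,1]<.22)
for q in clusters(m,P,300): rep(q,'coretop')
go([.692,.089,.16],110.6)
E
python3 placed.py w4
```

```text
t 37.42 p [4.995e-01 2.000e-04 3.368e-01] x [ 0.004  1.    -0.   ] z [-0.001 -0.    -1.   ] g 0.44994151213661343 F [ 0.2 -0.7 -0.2] q [-0.76 -0.01  0.67  1.64  0.01  1.52  1.48]
red 825 c 0.5781 -0.0766 z [0.097 0.126] size 0.043 0.016 az 104.9
dark60 461 c 0.4457 -0.0435 z [0.06  0.069] size 0.049 0.013 az 63.7
dark60 540 c 0.4597 0.1659 z [0.058 0.069] size 0.048 0.012 az 160.5
dark60 62 c 0.4738 0.0241 z [0.058 0.072] size 0.038 0.009 az 116.6
dark60 137 c 0.4913 0.0854 z [0.058 0.072] size 0.046 0.015 az 146.6
dark60 103 c 0.5069 -0.0229 z [0.058 0.072] size 0.043 0.013 az 78.1
dark60 226 c 0.5377 0.1326 z [0.058 0.072] size 0.046 0.016 az 143.2
dark60 593 c 0.6354 0.2272 z [0.058 0.072] size 0.099 0.004 az 169.5
dark60 382 c 0.6465 -0.1198 z [0.058 0.068] size 0.048 0.012 az 137.1
dark60 108 c 0.8156 -0.0781 z [0.058 0.072] size 0.029 0.004 az 31.3
post 81 c 0.4756 0.0231 z [0.076 0.09 ] size 0.041 0.011 az 122.1
post 167 c 0.4895 0.0856 z [0.076 0.09 ] size 0.044 0.014 az 141.3
post 116 c 0.5069 -0.0229 z [0.076 0.09 ] size 0.043 0.013 az 78.3
post 218 c 0.5369 0.1326 z [0.076
[... 497 characters left out ...]
 357 c 0.4831 0.0196 z [0.033 0.038] size 0.056 0.03 az 136.2
floor 419 c 0.4936 0.0881 z [0.033 0.038] size 0.056 0.036 az 143.5
floor 184 c 0.509 -0.0348 z [0.034 0.038] size 0.054 0.021 az 108.3
floor 120 c 0.5249 0.1586 z [0.033 0.038] size 0.03 0.008 az 68.7
top64 1845 c 0.5192 -0.2464 z [0.058 0.068] size 0.05 0.049 az 40.8
coretop 2162 c 0.4919 0.0334 z [0.09  0.101] size 0.049 0.049 az 155.1
coretop 2175 c 0.5008 0.0995 z [0.09  0.102] size 0.049 0.049 az 89.8
coretop 2022 c 0.525 -0.0265 z [0.09  0.101] size 0.049 0.049 az 90.1
coretop 2023 c 0.5474 0.1457 z [0.09  0.102] size 0.05 0.049 az 76.6
go [0.692 0.089 0.16 ] az 110.6 -> [0.0896, 0.1923, 0.1766] [-0.1, -0.0, -20.8] rows 5.0
```

View pics/w4.png

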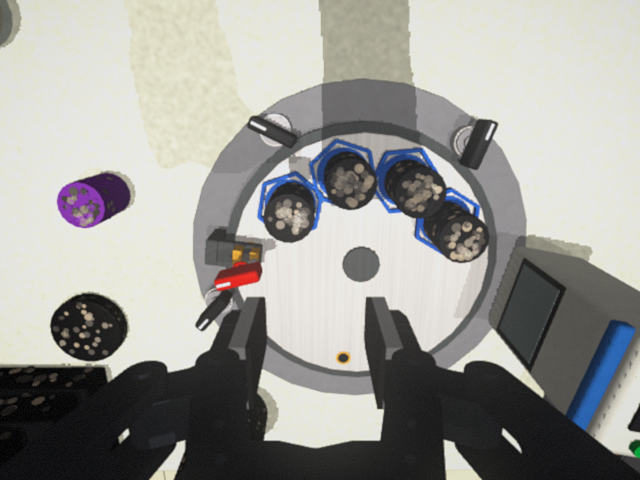

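All four cores stand in the nests, with tops at about 98 mm, each within 3 mm of its nest centre. In the picture they are at (290,215), (350,180), (417,187) and (463,238). Now I'll swing the table back.

Call:
servo_tool([
  [0.45,0.022,0.048,0.04,0,0,-7],
  [0.45,0.045,0.096,0.08,0,0,-14],
  [0.45,0.067,0.144,0.12,0,0,-20.8],
  [0.45,0.0896,0.1923,0.16,0,0,-20.8],
  [0.45,0.0896,0.1923,0.1766,0,0,-20.8],
  [0.45,0.0896,0.1923,0.1766,0,0,-20.8],
  [0.45,0.0896,0.1923,0.23,0,0,-20.8],
  [0.45,0.0896,0.1923,0.275,0,0,-20.8],
  [0.45,0.0896,0.1923,0.275,0,0,-20.8],
  [0,0.0896,0.1923,0.275,0,0,-20.8],
  [0,0.0896,0.1923,0.275,0,0,-20.8],
  [0,0.0896,0.1923,0.275,0,0,-20.8],
  [0,0.0896,0.1923,0.275,0,0,-20.8],
  [0,0.0896,0.1923,0.275,0,0,-20.8],
], grip_force=50)

```text
clock: 39.22
position: [0.6933, 0.0899, 0.0658]
ee_rot: [0.568, 0.823, 0.002, 0.001]
ft_force: [-4.1, 0.1, 8.0]
grip_width: 0.187
```

```bash
sed -i 's/round(s\[0\],4)/round(float(s[0]),4)/;s/round(s\[1\],4)/round(float(s[1]),4)/' arc.py; python3 arc.py -90 5
```

```text
t 39.23 p [0.6933 0.0899 0.0658] x [-0.355  0.935  0.   ] z [ 0.003  0.001 -1.   ] g 0.18700298827434358 F [-4.1  0.1  8. ] q [-0.59  0.68  0.58  1.45 -0.39  1.13  1.99]
r 0.10144411217558708 21.64214615685619
[0, -0.0088, -0.0003, 0, 0, 0, 5.0], [0, -0.0176, -0.0013, 0, 0, 0, 10.0], [0, -0.0263, -0.0031, 0, 0, 0, 15.0], [0, -0.0348, -0.0056, 0, 0, 0, 20.0], [0, -0.043, -0.0088, 0, 0, 0, 25.0], [0, -0.0509, -0.0128, 0, 0, 0, 30.0], [0, -0.0585, -0.0175, 0, 0, 0, 35.0], [0, -0.0656, -0.0227, 0, 0, 0, 40.0], [0, -0.0722, -0.0286, 0, 0, 0, 45.0], [0, -0.0783, -0.035, 0, 0, 0, 50.0], [0, -0.0838, -0.042, 0, 0, 0, 55.0], [0, -0.0886, -0.0494, 0, 0, 0, 60.0], [0, -0.0928, -0.0572, 0, 0, 0, 65.0], [0, -0.0963, -0.0653, 0, 0, 0, 70.0], [0, -0.0991, -0.0737, 0, 0, 0, 75.0], [0, -0.1012, -0.0823, 0, 0, 0, 80.0], [0, -0.1025, -0.091, 0, 0, 0, 85.0], [0, -0.103, -0.0999, 0, 0, 0, 90.0],
```

Call:
servo_tool([
  [0,-0.0088,-0.0003,0,0,0,5],
  [0,-0.0176,-0.0013,0,0,0,10],
  [0,-0.0263,-0.0031,0,0,0,15],
  [0,-0.0348,-0.0056,0,0,0,20],
  [0,-0.043,-0.0088,0,0,0,25],
  [0,-0.0509,-0.0128,0,0,0,30],
  [0,-0.0585,-0.0175,0,0,0,35],
  [0,-0.0656,-0.0227,0,0,0,40],
  [0,-0.0722,-0.0286,0,0,0,45],
  [0,-0.0783,-0.035,0,0,0,50],
  [0,-0.0838,-0.042,0,0,0,55],
  [0,-0.0886,-0.0494,0,0,0,60],
  [0,-0.0928,-0.0572,0,0,0,65],
  [0,-0.0963,-0.0653,0,0,0,70],
  [0,-0.0991,-0.0737,0,0,0,75],
  [0,-0.1012,-0.0823,0,0,0,80],
  [0,-0.1025,-0.091,0,0,0,85],
  [0,-0.103,-0.0999,0,0,0,90],
  [0,-0.103,-0.0999,0,0,0,90],
  [0,-0.103,-0.0999,0,0,0,90],
])

```text
clock: 41.72
position: [0.6364, -0.0422, 0.0658]
ee_rot: [0.984, 0.181, 0.002, -0.0]
ft_force: [-5.5, 1.1, 13.9]
grip_width: 0.185
```

```bash
python3 arc.py -1 1
```

```text
t 41.73 p [ 0.6364 -0.0422  0.0658] x [0.935 0.355 0.004] z [ 0.003  0.001 -1.   ] g 0.18505052828377452 F [-5.5  1.1 13.9] q [-0.68  0.69  0.96  1.64 -0.61  1.13  0.8 ]
r 0.10182443488815184 -68.4434763253276
[0, -0.0018, 0.0, 0, 0, 0, 1.0],
```

Call:
servo_tool([
  [0.45,0,0,0,0,0,0],
  [0.45,0,0,0,0,0,0],
  [0.45,0,0,0,0,0,0],
  [0.45,0,0,-0.05,0,0,0],
  [0.45,0,0,-0.09,0,0,0],
  [0.45,-0.0666,0.0118,-0.09,0,0,6],
  [0.45,-0.0666,0.0118,-0.09,0,0,6],
  [0.45,-0.0666,0.0118,-0.09,0,0,6],
  [0.45,-0.0666,0.0118,-0.06,0,0,6],
  [0.45,-0.0666,0.0118,-0.033,0,0,6],
  [0.45,-0.0666,0.0118,-0.033,0,0,6],
])

```text
clock: 43.1
position: [0.5769, -0.0756, 0.0937]
ee_rot: [0.992, 0.129, -0.001, 0.0]
ft_force: [-0.7, 0.1, 1.2]
grip_width: 0.45
```

```bash
python3 - <<'E'
from h import *
st(); go([.5783,-.0768,.099],14.8)
E
```

```text
t 43.1 p [ 0.5769 -0.0756  0.0937] x [ 0.966  0.257 -0.003] z [-0.003 -0.    -1.   ] g 0.44990252088919397 F [-0.7  0.1  1.2] q [-0.76  0.57  1.06  1.78 -0.54  1.13  0.74]
go [ 0.578 -0.077  0.099] az 14.8 -> [0.0011, 0.0015, -0.0053] [-0.0, 0.2, 0.1] rows 1.0
```

Call:
servo_tool([
  [0.45,0.001,0.0015,-0.005,0,0,0],
  [0,0.001,0.0015,-0.005,0,0,0],
  [0,0.001,0.0015,-0.005,0,0,0],
  [0,0.001,0.0015,-0.005,0,0,0],
  [0,0.001,0.0015,-0.005,0,0,0],
  [0,0.001,0.0015,-0.005,0,0,0],
], grip_force=60)

```text
clock: 43.85
position: [0.5799, -0.0778, 0.1017]
ee_rot: [0.992, 0.129, 0.002, 0.0]
ft_force: [2.7, 0.7, 7.1]
grip_width: 0.138
```

```bash
python3 -c "
from h import *
st()"
```

```text
t 43.85 p [ 0.5799 -0.0778  0.1017] x [0.967 0.255 0.003] z [ 0.003  0.    -1.   ] g 0.13762070616265457 F [2.7 0.7 7.1] q [-0.76  0.56  1.07  1.77 -0.54  1.14  0.74]
```

Call:
servo_tool([
  [0,0,0,-0.004,0,0,0],
  [0,0,0,-0.004,0,0,-10],
  [0,0,0,-0.004,0,0,-20],
  [0,0,0,-0.004,0,0,-30],
  [0,0,0,-0.004,0,0,-40],
  [0,0,0,-0.004,0,0,-50],
  [0,0,0,-0.004,0,0,-60],
  [0,0,0,-0.004,0,0,-70],
  [0,0,0,-0.004,0,0,-76],
  [0,0,0,-0.004,0,0,-76],
  [0,0,0,0.003,0,0,-76],
  [0,0,0,0.008,0,0,-76],
  [0,0,0,0.012,0,0,-76],
  [0,0,0,0.012,0,0,-76],
])

```text
clock: 45.6
position: [0.5814, -0.0767, 0.091]
ee_rot: [0.704, 0.71, 0.003, 0.001]
ft_force: [4.0, 6.7, 14.7]
grip_width: 0.141
```

```bash
python3 -c "
from h import *
st(); print(monitor.get_obs()['torque'])"
```

```text
t 45.6 p [ 0.5814 -0.0767  0.091 ] x [-0.009  1.     0.003] z [ 0.007  0.003 -1.   ] g 0.14055918088427474 F [ 4.   6.7 14.7] q [-0.56  0.45  0.77  1.77 -0.35  1.06  1.91]
[ 1.47018686 -0.79805958 -2.99038908]
```

Call:
servo_tool([
  [0.5,0,0,0,0,0,2],
  [0.5,0,0,0,0,0,2],
  [0.5,0,0,0,0,0,2],
  [0.5,0,0,-0.05,0,0,2],
  [0.5,0,0,-0.1,0,0,2],
  [0.5,0,-0.04,-0.16,0,0,2],
  [0.5,0,-0.04,-0.18,0,0,2],
  [0.5,0,-0.04,-0.18,0,0,2],
  [0.5,0,-0.04,-0.18,0,0,2],
])

```text
clock: 46.72
position: [0.5382, -0.0781, 0.2674]
ee_rot: [0.714, 0.7, -0.0, -0.0]
ft_force: [0.8, 0.5, -0.7]
grip_width: 0.501
```

```bash
python3 placed.py w5
```

```text
t 46.73 p [ 0.5382 -0.0781  0.2674] x [ 0.021  1.    -0.   ] z [-0.001  0.    -1.   ] g 0.5005185802533269 F [ 0.8  0.5 -0.7] q [-0.72  0.16  0.88  1.66 -0.13  1.38  1.73]
red 884 c 0.5796 -0.0773 z [0.086 0.116] size 0.044 0.018 az 1.5
dark60 885 c 0.4462 -0.0441 z [0.058 0.069] size 0.049 0.012 az 63.9
dark60 1154 c 0.4596 0.1654 z [0.058 0.069] size 0.049 0.013 az 161.7
dark60 467 c 0.5153 0.1086 z [0.058 0.072] size 0.049 0.02 az 169.3
dark60 526 c 0.572 0.1425 z [0.058 0.072] size 0.048 0.02 az 158.6
dark60 508 c 0.6349 0.1402 z [0.058 0.072] size 0.05 0.025 az 135.3
dark60 110 c 0.6294 -0.0427 z [0.058 0.072] size 0.016 0.006 az 111.0
dark60 496 c 0.658 0.2217 z [0.058 0.072] size 0.051 0.005 az 171.5
dark60 538 c 0.6467 -0.12 z [0.058 0.068] size 0.048 0.012 az 137.0
dark60 459 c 0.6805 0.0917 z [0.058 0.072] size 0.049 0.02 az 136.5
dark60 599 c 0.7988 -0.1141 z [0.058 0.072] size 0.074 0.018 az 81.1
post 547 c 0.5148 0.1087 z [0.076 0.09 ] size 0.049 0.021 az 167.9
post 613 c 0.572 0.1425 z [0.076 0.09 ] size 0.048 0.02 az 158.6
post 578 c 0.6348 0.1376 z [0.076 0.09 ] size 
[... 286 characters left out ...]
oor 538 c 0.5123 0.1129 z [0.033 0.038] size 0.057 0.038 az 157.1
floor 179 c 0.5752 0.1366 z [0.033 0.038] size 0.044 0.015 az 175.8
floor 308 c 0.6247 0.1491 z [0.033 0.038] size 0.053 0.023 az 98.2
floor 130 c 0.6711 0.1113 z [0.033 0.037] size 0.046 0.016 az 75.8
top64 2744 c 0.5192 -0.2467 z [0.058 0.067] size 0.05 0.049 az 134.7
coretop 3552 c 0.5181 0.1233 z [0.09  0.101] size 0.05 0.05 az 45.8
coretop 3096 c 0.5776 0.1569 z [0.09  0.101] size 0.05 0.05 az 109.8
coretop 2652 c 0.6438 0.1488 z [0.09  0.102] size 0.05 0.05 az 27.0
coretop 1498 c 0.6835 0.1073 z [0.09  0.101] size 0.051 0.033 az 60.6
go [0.692 0.089 0.16 ] az 110.6 -> [0.1704, 0.1506, 0.1068] [-0.1, -0.0, -21.8] rows 5.0
```

View pics/w5.png

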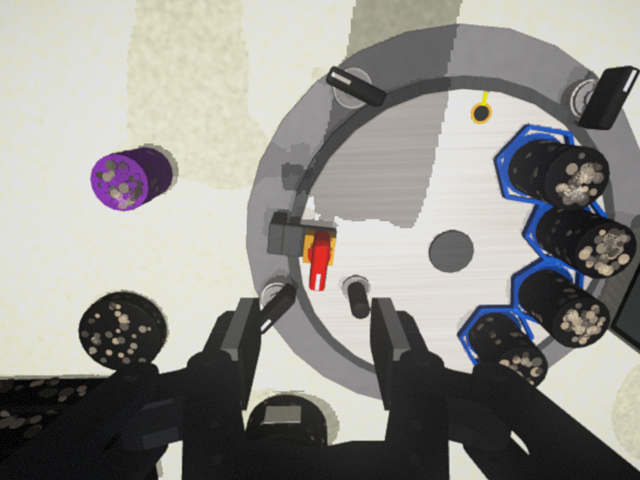

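The plunger is home: the wing is at 86–116 mm and az 1.5°, as at the start. The four cores stand by the tower. In the picture the bolts are at (355,85), (605,98) and (277,305). I'll take the bolt at (0.460, 0.1655) first.

```bash
python3 - <<'E'
from h import *
st(); go([.4597,.1655,.12],72); go([.4597,.1655,.042],72)
E
```

```text
t 46.77 p [ 0.5381 -0.0781  0.2671] x [ 0.021  1.    -0.   ] z [-0.002 -0.    -1.   ] g 0.5013989096759099 F [-0.5 -0.2 -0.7] q [-0.72  0.16  0.88  1.66 -0.13  1.38  1.73]
go [0.46  0.166 0.12 ] az 72 -> [0.242, -0.0832, 0.1472] [-0.1, 0.0, 16.8] rows 5.0
go [0.46  0.166 0.042] az 72 -> [0.242, -0.0831, 0.2252] [-0.1, 0.0, 16.8] rows 6.0
```

Call:
servo_tool([
  [0.42,0.06,-0.021,0.0,0,0,8],
  [0.42,0.12,-0.042,0.0,0,0,16.8],
  [0.42,0.18,-0.063,0.04,0,0,16.8],
  [0.42,0.242,-0.083,0.08,0,0,16.8],
  [0.42,0.242,-0.083,0.12,0,0,16.8],
  [0.42,0.242,-0.083,0.14,0,0,16.8],
  [0.42,0.242,-0.083,0.14,0,0,16.8],
])

```text
clock: 47.65
position: [0.4588, 0.1646, 0.1258]
ee_rot: [0.809, 0.588, -0.003, 0.0]
ft_force: [0.8, -1.0, 0.1]
grip_width: 0.422
```

```bash
python3 - <<'E'
from h import *
st(); go([.4597,.1655,.042],72)
E
```

```text
t 47.65 p [0.4588 0.1646 0.1258] x [ 0.309  0.951 -0.005] z [-0.004 -0.004 -1.   ] g 0.4215789687302642 F [ 0.8 -1.   0.1] q [-1.07  0.13  0.68  1.97 -0.09  1.07  0.91]
go [0.46  0.166 0.042] az 72 -> [0.0016, 0.0008, 0.0838] [-0.2, 0.3, 0.0] rows 2.0
```

Call:
servo_tool([
  [0.42,0.001,0,0.04,0,0,0],
  [0.42,0.001,0,0.07,0,0,0],
  [0.42,0.001,0,0.084,0,0,0],
  [0.42,0.001,0,0.084,0,0,0],
  [0,0.001,0,0.084,0,0,0],
  [0,0.001,0,0.084,0,0,0],
  [0,0.001,0,0.084,0,0,0],
  [0,0.001,0,0.084,0,0,0],
  [0,0.001,0,0.084,0,0,0],
], grip_force=60)

```text
clock: 48.78
position: [0.4619, 0.1668, 0.0457]
ee_rot: [0.809, 0.588, 0.001, -0.0]
ft_force: [-0.9, -0.6, 6.1]
grip_width: 0.133
```

Call:
servo_tool([
  [0,0,0,0,0,0,10],
  [0,0,0,0,0,0,20],
  [0,0,0,0,0,0,30],
  [0,0,0,0,0,0,40],
  [0,0,0,0,0,0,50],
  [0,0,0,0,0,0,60],
  [0,0,0,0,0,0,60],
])

```text
clock: 49.65
position: [0.4595, 0.1646, 0.0456]
ee_rot: [0.995, 0.102, -0.002, 0.0]
ft_force: [-15.7, -10.9, 29.1]
grip_width: 0.13
```

```bash
python3 -c "
from h import *
st(); print(monitor.get_obs()['torque'])"
```

```text
t 49.65 p [0.4595 0.1646 0.0456] x [ 0.979  0.204 -0.005] z [-0.005 -0.001 -1.   ] g 0.1302341524463343 F [-15.7 -10.9  29.1] q [-1.19  0.32  0.85  2.04 -0.3   0.91  0.04]
[-2.43372548  3.61713848  0.02262168]
```

Call:
servo_tool([
  [0,0,0,-0.003,0,0,0],
  [0,0,0,-0.003,0,0,5],
  [0,0,0,-0.003,0,0,10],
  [0,0,0,-0.003,0,0,10],
])

```text
clock: 50.15
position: [0.459, 0.1645, 0.0461]
ee_rot: [1.0, 0.019, -0.002, 0.002]
ft_force: [0.3, -6.1, -15.0]
grip_width: 0.138
```

```bash
cat > f.py <<'E'
from h import *
st(); T=tool(); print('az',np.degrees(np.arctan2(T[1,0],T[0,0])),'tq',np.round(monitor.get_obs()['torque'],2))
E
python3 f.py
```

```text
t 50.15 p [0.459  0.1645 0.0461] x [ 0.999  0.037 -0.003] z [-0.003 -0.004 -1.   ] g 0.13828680289496995 F [  0.3  -6.1 -15. ] q [-1.22  0.32  0.89  2.05 -0.31  0.92 -0.12]
az 2.1426326633167334 tq [-1.4  -0.03  2.28]
```

Call:
servo_tool([
  [0,0,0,0.001,0,0,3],
  [0,0,0,0.001,0,0,6],
  [0,0,0,0.001,0,0,6],
  [0,0,0,0.001,0,0,6],
])

```text
clock: 50.65
position: [0.4592, 0.1651, 0.0458]
ee_rot: [0.999, -0.032, -0.001, 0.002]
ft_force: [-5.4, -6.1, -4.4]
grip_width: 0.136
```

```bash
python3 f.py
```

```text
t 50.65 p [0.4592 0.1651 0.0458] x [ 0.998 -0.064 -0.003] z [-0.003 -0.004 -1.   ] g 0.1362994580177611 F [-5.4 -6.1 -4.4] q [-1.24  0.33  0.91  2.05 -0.33  0.92 -0.21]
az -3.6438241852760016 tq [-1.87  0.53  3.24]
```

Call:
servo_tool([
  [0,0,0,0,0,0,4],
  [0,0,0,0,0,0,7],
  [0,0,0,0,0,0,7],
  [0,0,0,0,0,0,7],
])

```text
clock: 51.15
position: [0.4592, 0.1651, 0.0459]
ee_rot: [0.996, -0.09, -0.001, 0.003]
ft_force: [-6.3, -8.6, -0.6]
grip_width: 0.141
```

```bash
python3 f.py
```

```text
t 51.15 p [0.4592 0.1651 0.0459] x [ 0.984 -0.179 -0.002] z [-0.003 -0.005 -1.   ] g 0.1412822028767073 F [-6.3 -8.6 -0.6] q [-1.26  0.34  0.94  2.05 -0.34  0.92 -0.32]
az -10.337848040514592 tq [-2.5   0.65  5.96]
```

Call:
servo_tool([
  [0.42,0,0,0,0,0,0],
  [0.42,0,0,0,0,0,0],
  [0.42,0,0,0,0,0,0],
  [0.42,0,0,-0.05,0,0,0],
  [0.42,0,0,-0.11,0,0,0],
  [0.42,0,0,-0.16,0,0,-20],
  [0.42,0,0,-0.16,0,0,-20],
  [0.42,0,0,-0.16,0,0,-20],
])

```text
clock: 52.15
position: [0.4612, 0.1662, 0.2067]
ee_rot: [0.997, 0.077, 0.0, -0.001]
ft_force: [-0.0, 0.3, -0.1]
grip_width: 0.421
```

```bash
python3 placed.py w6 | egrep 'red|dark60|coretop|^t|top64'; python3 -c "
from h import *
go([.6467,-.12,.14],47)"
```

```text
t 52.15 p [0.4612 0.1662 0.2067] x [0.988 0.154 0.001] z [ 0.001  0.002 -1.   ] g 0.4206455798139648 F [-0.   0.3 -0.1] q [-1.46  0.03  1.06  1.88 -0.03  1.24 -0.24]
dark60 217 c 0.63 0.228 z [0.058 0.072] size 0.088 0.002 az 167.1
dark60 998 c 0.4595 0.1678 z [0.058 0.069] size 0.049 0.013 az 97.8
dark60 485 c 0.5634 0.1648 z [0.058 0.072] size 0.047 0.018 az 63.5
dark60 492 c 0.6306 0.1553 z [0.058 0.072] size 0.049 0.021 az 67.9
dark60 388 c 0.5085 0.1378 z [0.058 0.072] size 0.046 0.016 az 36.0
dark60 274 c 0.6694 0.0981 z [0.058 0.072] size 0.027 0.005 az 101.7
dark60 391 c 0.4504 -0.0324 z [0.058 0.068] size 0.028 0.012 az 63.8
dark60 58 c 0.6281 -0.0391 z [0.058 0.072] size 0.009 0.002 az 84.1
coretop 4357 c 0.578 0.1579 z [0.09  0.101] size 0.05 0.049 az 170.2
coretop 4318 c 0.6441 0.1497 z [0.09  0.101] size 0.051 0.049 az 146.3
coretop 2724 c 0.5179 0.1275 z [0.09  0.101] size 0.05 0.043 az 8.2
coretop 3483 c 0.6875 0.1023 z [0.09  0.102] size 0.051 0.042 az 112.9
go [ 0.647 -0.12   0.14 ] az 47 -> [0.1402, 0.311, 0.0661] [-0.0, -0.0, -38.3] rows 6.0
```

Bolt at (0.460, 0.166) turned 64°, until the jaws slipped at nearly 6 N m, so it is at its stop. Next is the bolt at (0.647, -0.12).

Call:
servo_tool([
  [0.42,0.023,0.052,0,0,0,-8],
  [0.42,0.047,0.104,0,0,0,-16],
  [0.42,0.07,0.156,0,0,0,-24],
  [0.42,0.094,0.208,0,0,0,-32],
  [0.42,0.117,0.26,0,0,0,-38.3],
  [0.42,0.1402,0.311,0.03,0,0,-38.3],
  [0.42,0.1402,0.311,0.066,0,0,-38.3],
  [0.42,0.1402,0.311,0.066,0,0,-38.3],
  [0.42,0.1402,0.311,0.066,0,0,-38.3],
])

```text
clock: 53.32
position: [0.6479, -0.1188, 0.1404]
ee_rot: [0.916, 0.4, -0.0, 0.0]
ft_force: [0.1, 0.5, 0.4]
grip_width: 0.416
```

```bash
python3 -c "
from h import *
st();go([.6467,-.12,.044],47)"
```

```text
t 53.33 p [ 0.6479 -0.1188  0.1404] x [ 0.68   0.733 -0.001] z [-0.001 -0.    -1.   ] g 0.4160284341443386 F [0.1 0.5 0.4] q [-0.51  0.62  0.9   1.51 -0.5   1.26  1.28]
go [ 0.647 -0.12   0.044] az 47 -> [-0.0017, -0.0001, 0.0964] [-0.0, 0.0, 0.2] rows 2.0
```

Call:
servo_tool([
  [0.42,-0.0015,0,0.05,0,0,0],
  [0.42,-0.0015,0,0.08,0,0,0],
  [0.42,-0.0015,0,0.095,0,0,0],
  [0.42,-0.0015,0,0.095,0,0,0],
  [0,-0.0015,0,0.095,0,0,0],
  [0,-0.0015,0,0.095,0,0,0],
  [0,-0.0015,0,0.095,0,0,0],
  [0,-0.0015,0,0.095,0,0,0],
  [0,-0.0015,0,0.095,0,0,0],
])

```text
clock: 54.45
position: [0.6481, -0.1201, 0.0472]
ee_rot: [0.916, 0.401, 0.001, 0.0]
ft_force: [-0.8, 1.5, 7.3]
grip_width: 0.137
```

Call:
servo_tool([
  [0,0,0,-0.002,0,0,10],
  [0,0,0,-0.002,0,0,20],
  [0,0,0,-0.002,0,0,30],
  [0,0,0,-0.002,0,0,40],
  [0,0,0,-0.002,0,0,50],
  [0,0,0,-0.002,0,0,60],
  [0,0,0,-0.002,0,0,60],
])

```text
clock: 55.32
position: [0.6476, -0.1201, 0.0474]
ee_rot: [0.994, -0.111, 0.001, 0.0]
ft_force: [5.3, -2.7, -8.5]
grip_width: 0.134
```

```bash
python3 f.py
```

```text
t 55.33 p [ 0.6476 -0.1201  0.0474] x [ 0.975 -0.22   0.001] z [ 0.001 -0.001 -1.   ] g 0.134292065358817 F [ 5.3 -2.7 -8.5] q [-0.59  0.82  1.05  1.59 -0.76  1.18  0.41]
az -12.72697273831079 tq [-0.42 -1.1  -0.05]
```

Call:
servo_tool([
  [0,0,0,0,0,0,5],
  [0,0,0,0,0,0,10],
  [0,0,0,0,0,0,10],
])

```text
clock: 55.7
position: [0.6475, -0.1201, 0.0474]
ee_rot: [0.981, -0.196, 0.001, 0.0]
ft_force: [5.2, -1.5, -8.5]
grip_width: 0.133
```

```bash
python3 f.py
```

```text
t 55.7 p [ 0.6475 -0.1201  0.0474] x [ 0.923 -0.384  0.001] z [ 0.001 -0.    -1.   ] g 0.13266092198132745 F [ 5.2 -1.5 -8.5] q [-0.6   0.85  1.08  1.6  -0.79  1.19  0.25]
az -22.595653534761976 tq [-0.47 -1.07 -0.05]
```

Call:
servo_tool([
  [0,0,0,0,0,0,4],
  [0,0,0,0,0,0,8],
  [0,0,0,0,0,0,8],
])

```text
clock: 56.08
position: [0.6475, -0.12, 0.0474]
ee_rot: [0.965, -0.262, 0.0, 0.0]
ft_force: [4.5, -3.4, -6.7]
grip_width: 0.136
```

```bash
python3 f.py
```

```text
t 56.08 p [ 0.6475 -0.12    0.0474] x [ 0.862 -0.506  0.001] z [ 0.001 -0.001 -1.   ] g 0.1364586842258602 F [ 4.5 -3.4 -6.7] q [-0.61  0.86  1.11  1.6  -0.81  1.2   0.13]
az -30.426898145865575 tq [-0.74 -0.94  1.72]
```

Call:
servo_tool([
  [0,0,0,0,0,0,4],
  [0,0,0,0,0,0,4],
  [0,0,0,0,0,0,4],
])

```text
clock: 56.45
position: [0.6475, -0.12, 0.0475]
ee_rot: [0.956, -0.295, 0.0, 0.001]
ft_force: [2.9, -4.3, -7.3]
grip_width: 0.137
```

```bash
python3 f.py
```

```text
t 56.45 p [ 0.6475 -0.12    0.0475] x [ 0.826 -0.563  0.001] z [ 0.    -0.001 -1.   ] g 0.13650299324929474 F [ 2.9 -4.3 -7.3] q [-0.62  0.87  1.12  1.6  -0.83  1.21  0.07]
az -34.284532936917984 tq [-0.89 -0.76  2.86]
```

Call:
servo_tool([
  [0.42,0,0,0,0,0,0],
  [0.42,0,0,0,0,0,0],
  [0.42,0,0,0,0,0,0],
  [0.42,0,0,-0.05,0,0,0],
  [0.42,0,0,-0.1,0,0,0],
  [0.42,0,0,-0.14,0,0,0],
  [0.42,0,0,-0.14,0,0,0],
])

```text
clock: 57.32
position: [0.648, -0.1211, 0.1907]
ee_rot: [0.954, -0.298, 0.002, -0.0]
ft_force: [0.2, 1.2, -0.8]
grip_width: 0.423
```

```bash
python3 placed.py w7 | egrep 'dark60|^t'; python3 -c "
from h import *
go([.446,-.044,.14],-26.2)"
```

```text
t 57.33 p [ 0.648  -0.1211  0.1907] x [ 0.822 -0.57   0.004] z [ 0.005 -0.001 -1.   ] g 0.4225168922669055 F [ 0.2  1.2 -0.8] q [-0.66  0.75  1.24  1.47 -0.71  1.42 -0.01]
dark60 2034 c 0.8062 -0.1158 z [0.058 0.072] size 0.087 0.03 az 84.7
dark60 105 c 0.6426 -0.0422 z [0.058 0.072] size 0.016 0.005 az 72.0
dark60 1107 c 0.6494 -0.1198 z [0.058 0.069] size 0.049 0.013 az 63.1
dark60 99 c 0.5942 -0.0746 z [0.058 0.069] size 0.021 0.005 az 86.2
dark60 440 c 0.5848 -0.1006 z [0.058 0.061] size 0.027 0.025 az 18.0
dark60 1403 c 0.4475 -0.0438 z [0.058 0.068] size 0.05 0.015 az 63.7
top64 1772 c 0.5272 -0.2428 z [0.058 0.067] size 0.044 0.035 az 137.8
go [ 0.446 -0.044  0.14 ] az -26.2 -> [-0.2091, 0.0518, 0.0481] [-0.1, -0.1, -8.5] rows 4.0
```

Call:
servo_tool([
  [0.42,-0.055,0.013,0,0,0,-4],
  [0.42,-0.11,0.026,0,0,0,-8.5],
  [0.42,-0.165,0.039,0.02,0,0,-8.5],
  [0.42,-0.2091,0.0518,0.048,0,0,-8.5],
  [0.42,-0.2091,0.0518,0.048,0,0,-8.5],
  [0.42,-0.2091,0.0518,0.048,0,0,-8.5],
  [0.42,-0.2091,0.0518,0.048,0,0,-8.5],
])

```text
clock: 58.25
position: [0.4461, -0.0433, 0.1397]
ee_rot: [0.974, -0.226, 0.0, -0.0]
ft_force: [1.2, -1.3, 0.0]
grip_width: 0.422
```

```bash
python3 -c "
from h import *
st();go([.446,-.0438,.044],-26.2)"
```

```text
t 58.25 p [ 0.4461 -0.0433  0.1397] x [ 0.898 -0.441  0.   ] z [ 0.  0. -1.] g 0.42206156892223057 F [ 1.2 -1.3  0. ] q [-1.31 -0.11  1.29  2.07  0.12  1.11 -0.53]
go [ 0.446 -0.044  0.044] az -26.2 -> [0.0001, 0.0006, 0.0957] [-0.0, -0.0, 0.0] rows 2.0
```

Joint 3 stands at 1.29, close to its 1.34 limit, and turning the tool clockwise raises it further. So I won't grip the last bolt. I'll push its wing round with the shut fingertips at a fixed tool orientation.

```bash
python3 -c "
from h import *
go([.425,-.012,.14],25)"
```

```text
go [ 0.425 -0.012  0.14 ] az 25 -> [-0.0328, -0.0188, -0.0003] [-0.0, -0.0, -51.2] rows 5.0
```

Call:
servo_tool([
  [0,0,0,-0.02,0,0,-10],
  [0,-0.0328,-0.0188,-0.02,0,0,-20],
  [0,-0.0328,-0.0188,-0.02,0,0,-30],
  [0,-0.0328,-0.0188,0,0,0,-40],
  [0,-0.0328,-0.0188,0,0,0,-51.2],
  [0,-0.0328,-0.0188,0,0,0,-51.2],
  [0,-0.0328,-0.0188,0,0,0,-51.2],
])

```text
clock: 59.12
position: [0.425, -0.0127, 0.1398]
ee_rot: [0.977, 0.214, -0.0, 0.001]
ft_force: [0.0, 0.0, -0.7]
grip_width: -0.002
```

```bash
cat > push.py <<'E'
from h import *
st(); T=tool(); c=np.array([.4462,-.0438])
for psi,R in [(64,.0205+.007),(64,.0205),(54,.020),(44,.019),(34,.018),(24,.0175),(14,.0185),(4,.0195),(-2,.0205),(-8,.0205),(-14,.0205),(-20,.0205)]:
    a=np.radians(psi); p=c+.019*np.array([np.cos(a),np.sin(a)])+R*np.array([-np.sin(a),np.cos(a)])
    print(psi,np.round(p,4),np.round(T[:2,:2].T@(p-T[:2,3]),4).tolist())
print('down',T[2,3]-.046)
E
python3 push.py
```

```text
t 59.12 p [ 0.425  -0.0127  0.1398] x [ 0.908  0.418 -0.   ] z [ 0.    -0.002 -1.   ] g -0.0016796436240991849 F [ 0.   0.  -0.7] q [-1.43 -0.35  1.21  2.12  0.36  1.18  0.05]
64 [ 0.4298 -0.0147] [0.0035, 0.0038]
64 [ 0.4361 -0.0177] [0.008, 0.0092]
54 [ 0.4412 -0.0167] [0.013, 0.0104]
44 [ 0.4467 -0.0169] [0.0179, 0.0129]
34 [ 0.4519 -0.0183] [0.0221, 0.0163]
24 [ 0.4564 -0.0201] [0.0255, 0.0198]
14 [ 0.4602 -0.0213] [0.0284, 0.0225]
4 [ 0.4638 -0.023 ] [0.0309, 0.0256]
-2 [ 0.4659 -0.024 ] [0.0324, 0.0273]
-8 [ 0.4679 -0.0261] [0.0333, 0.0301]
-14 [ 0.4696 -0.0285] [0.0339, 0.033]
-20 [ 0.4711 -0.031 ] [0.0342, 0.0359]
down 0.09375272339091385
```

Call:
servo_tool([
  [0,0.001,0.001,0.03,0,0,0],
  [0,0.001,0.001,0.06,0,0,0],
  [0,0.001,0.001,0.085,0,0,0],
  [0,0.001,0.001,0.094,0,0,0],
  [0,0.001,0.001,0.094,0,0,0],
])

```text
clock: 59.75
position: [0.4246, -0.0152, 0.0437]
ee_rot: [0.977, 0.214, -0.003, 0.003]
ft_force: [0.6, -0.6, -0.0]
grip_width: -0.002
```

```bash
python3 push.py
```

```text
t 59.75 p [ 0.4246 -0.0152  0.0437] x [ 0.909  0.418 -0.007] z [-0.004 -0.007 -1.   ] g -0.0017829985024491765 F [ 0.6 -0.6 -0. ] q [-1.21  0.24  1.24  2.21 -0.29  0.88  0.64]
64 [ 0.4298 -0.0147] [0.005, 0.0017]
64 [ 0.4361 -0.0177] [0.0094, 0.0071]
54 [ 0.4412 -0.0167] [0.0145, 0.0083]
44 [ 0.4467 -0.0169] [0.0194, 0.0108]
34 [ 0.4519 -0.0183] [0.0235, 0.0142]
24 [ 0.4564 -0.0201] [0.0269, 0.0177]
14 [ 0.4602 -0.0213] [0.0298, 0.0204]
4 [ 0.4638 -0.023 ] [0.0324, 0.0235]
-2 [ 0.4659 -0.024 ] [0.0339, 0.0252]
-8 [ 0.4679 -0.0261] [0.0348, 0.028]
-14 [ 0.4696 -0.0285] [0.0353, 0.0309]
-20 [ 0.4711 -0.031 ] [0.0356, 0.0338]
down -0.002254105542992192
```

Call:
servo_tool([
  [0,0.005,0.0017,-0.002,0,0,0],
  [0,0.0094,0.0071,-0.002,0,0,0],
  [0,0.0145,0.0083,-0.002,0,0,0],
  [0,0.0194,0.0108,-0.002,0,0,0],
  [0,0.0235,0.0142,-0.002,0,0,0],
  [0,0.0269,0.0177,-0.002,0,0,0],
  [0,0.0298,0.0204,-0.002,0,0,0],
  [0,0.0298,0.0204,-0.002,0,0,0],
])

```text
clock: 60.75
position: [0.462, -0.0187, 0.0474]
ee_rot: [0.976, 0.216, 0.0, 0.0]
ft_force: [-0.7, 2.1, -1.4]
grip_width: -0.0
```

```bash
python3 push.py
```

```text
t 60.75 p [ 0.462  -0.0187  0.0474] x [0.907 0.422 0.001] z [ 0.001 -0.    -1.   ] g -0.00026841258630843213 F [-0.7  2.1 -1.4] q [-1.06  0.34  1.14  2.12 -0.39  0.92  0.74]
64 [ 0.4298 -0.0147] [-0.0275, -0.0172]
64 [ 0.4361 -0.0177] [-0.023, -0.0118]
54 [ 0.4412 -0.0167] [-0.018, -0.0106]
44 [ 0.4467 -0.0169] [-0.0131, -0.008]
34 [ 0.4519 -0.0183] [-0.009, -0.0046]
24 [ 0.4564 -0.0201] [-0.0056, -0.0011]
14 [ 0.4602 -0.0213] [-0.0027, 0.0016]
4 [ 0.4638 -0.023 ] [-0.0002, 0.0047]
-2 [ 0.4659 -0.024 ] [0.0013, 0.0065]
-8 [ 0.4679 -0.0261] [0.0022, 0.0093]
-14 [ 0.4696 -0.0285] [0.0028, 0.0121]
-20 [ 0.4711 -0.031 ] [0.003, 0.015]
down 0.0013624828586940863
```

Contact force is small, so the wing is moving. Continuing in small steps and watching the force.

Call:
servo_tool([
  [0,0,0.0047,0,0,0,0],
  [0,0.0013,0.0065,0,0,0,0],
  [0,0.002,0.0095,0,0,0,0],
  [0,0.002,0.0095,0,0,0,0],
])

```text
clock: 61.25
position: [0.4676, -0.0263, 0.0474]
ee_rot: [0.976, 0.216, 0.0, 0.0]
ft_force: [-1.4, 3.8, -0.9]
grip_width: 0.0
```

```bash
python3 f.py
```

```text
t 61.25 p [ 0.4676 -0.0263  0.0474] x [0.906 0.422 0.001] z [ 0.001  0.    -1.   ] g 0.0001242974860171721 F [-1.4  3.8 -0.9] q [-1.02  0.35  1.12  2.1  -0.4   0.92  0.76]
az 24.976110950256285 tq [ 0.74  0.23 -0.07]
```

Call:
servo_tool([
  [0,0,0.003,0,0,0,0],
  [0,0,0.005,0,0,0,0],
  [0,0,0.005,0,0,0,0],
])

```text
clock: 61.62
position: [0.4687, -0.0284, 0.0471]
ee_rot: [0.976, 0.217, -0.001, -0.002]
ft_force: [-6.4, 13.2, 4.2]
grip_width: 0.004
```

```bash
python3 f.py
```

```text
t 61.62 p [ 0.4687 -0.0284  0.0471] x [ 0.906  0.424 -0.001] z [-0.002  0.004 -1.   ] g 0.00409279405730547 F [-6.4 13.2  4.2] q [-1.01  0.36  1.12  2.1  -0.41  0.93  0.77]
az 25.068771617483108 tq [ 2.79  1.32 -0.19]
```

Call:
servo_tool([
  [0,0,0.003,0,0,0,0],
  [0,0,0.003,0,0,0,0],
])

```text
clock: 61.88
position: [0.4694, -0.0289, 0.0468]
ee_rot: [0.976, 0.218, -0.001, -0.004]
ft_force: [-10.0, 21.8, 6.6]
grip_width: -0.006
```

```bash
python3 f.py
```

```text
t 61.88 p [ 0.4694 -0.0289  0.0468] x [ 0.905  0.425 -0.001] z [-0.004  0.007 -1.   ] g -0.005811338065851356 F [-10.   21.8   6.6] q [-1.    0.36  1.11  2.09 -0.41  0.93  0.78]
az 25.149877518026464 tq [ 4.58  1.96 -0.27]
```

Call:
servo_tool([
  [0,-0.004,-0.012,0,0,0,0],
  [0,-0.004,-0.014,0,0,0,0],
  [0,-0.004,-0.014,-0.05,0,0,0],
  [0,0.02,-0.014,-0.1,0,0,0],
  [0,0.06,-0.014,-0.15,0,0,-10],
  [0,0.1,0,-0.2,0,0,-20],
  [0,0.1,0,-0.25,0,0,-20],
  [0,0.1,0,-0.25,0,0,-20],
  [0,0.1,0,-0.25,0,0,-20],
])

```text
clock: 63.0
position: [0.5613, 0.0081, 0.2968]
ee_rot: [0.924, 0.382, 0.0, 0.0]
ft_force: [-0.5, 0.2, -1.0]
grip_width: -0.001
```

```bash
python3 placed.py w8 | egrep 'red|dark60|^t|coretop|post'
```

```text
t 63.0 p [0.5613 0.0081 0.2968] x [ 0.708  0.706 -0.   ] z [ 0. -0. -1.] g -0.0009565826654920379 F [-0.5  0.2 -1. ] q [-1.03  0.27  1.15  1.57 -0.25  1.46  0.91]
red 963 c 0.5803 -0.0744 z [0.087 0.115] size 0.043 0.016 az 173.8
dark60 972 c 0.6355 0.2279 z [0.058 0.072] size 0.098 0.004 az 168.6
dark60 75 c 0.5176 0.1033 z [0.058 0.072] size 0.038 0.008 az 177.5
dark60 210 c 0.5665 0.1433 z [0.058 0.072] size 0.044 0.014 az 141.7
dark60 754 c 0.4466 -0.0434 z [0.058 0.069] size 0.049 0.013 az 169.3
dark60 283 c 0.6305 0.141 z [0.058 0.072] size 0.047 0.018 az 121.6
dark60 283 c 0.6753 0.0991 z [0.058 0.072] size 0.047 0.017 az 104.9
dark60 86 c 0.6304 -0.036 z [0.058 0.072] size 0.015 0.005 az 55.4
dark60 68 c 0.636 -0.1345 z [0.058 0.068] size 0.011 0.006 az 61.5
post 1145 c 0.6356 0.2277 z [0.076 0.09 ] size 0.099 0.004 az 168.9
post 104 c 0.5137 0.1041 z [0.076 0.09 ] size 0.04 0.01 az 167.2
post 238 c 0.5679 0.1433 z [0.076 0.09 ] size 0.045 0.016 az 144.5
post 335 c 0.6325 0.1413 z [0.076 0.09 ] size 0.049 0.021 az 125.2
post 310 c 0.6754 0.0984 z [0.076 0.09 ] size 0.047 0.017 az 107.7
post 234 c 0.635 -0.0395 z [0.076 0.086] size 0.016 0.015 az 135.0
post 34 c 0.8237 -0.0725 z [0.082 0.09 ] size 0.012 0.002 az 22.1
top64 1690 c 0.5195 -0.2458 z [0.058 0.067] size 0.05 0.049 az 99.2
coretop 3530 c 0.5182 0.1238 z [0.09  0.102] size 0.049 0.049 az 37.8
coretop 3445 c 0.578 0.1574 z [0.09  0.102] size 0.05 0.049 az 47.8
coretop 3047 c 0.6441 0.1496 z [0.09  0.102] size 0.05 0.05 az 69.1
coretop 2617 c 0.691 0.1036 z [0.09  0.101] size 0.05 0.049 az 44.5
```

View pics/w8.png

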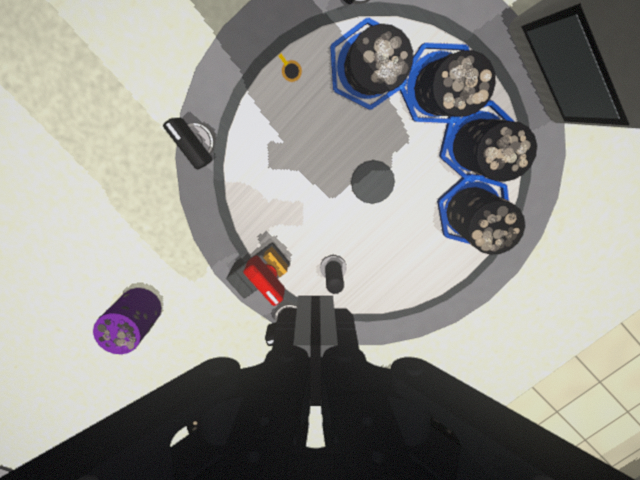

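The last bolt turned 74.6°, with 24 N at its stop. All four cores stand in the nests and the wing is down. The first bolt turned the least (64°), so I'll check with a fingertip push that it really is at its stop.

```bash
python3 -c "
from h import *
go([.424,.185,.2],45);go([.424,.185,.048],45); go([.434,.185,.048],45)"
```

```text
go [0.424 0.185 0.2  ] az 45 -> [0.028, -0.2217, 0.0964] [-0.0, 0.0, -0.0] rows 4.0
go [0.424 0.185 0.048] az 45 -> [0.0282, -0.2216, 0.2484] [-0.0, 0.0, -0.0] rows 6.0
go [0.434 0.185 0.048] az 45 -> [0.0352, -0.2145, 0.2484] [-0.0, 0.0, -0.0] rows 6.0
```

Call:
servo_tool([
  [0,0.007,-0.055,0.02,0,0,0],
  [0,0.014,-0.11,0.04,0,0,0],
  [0,0.021,-0.166,0.07,0,0,0],
  [0,0.028,-0.2217,0.1,0,0,0],
  [0,0.028,-0.2217,0.15,0,0,0],
  [0,0.028,-0.2217,0.15,0,0,0],
  [0,0.028,-0.2217,0.2,0,0,0],
  [0,0.028,-0.2217,0.24,0,0,0],
  [0,0.028,-0.2217,0.247,0,0,0],
  [0,0.028,-0.2217,0.247,0,0,0],
])

```text
clock: 64.3
position: [0.4253, 0.185, 0.0518]
ee_rot: [0.924, 0.382, 0.0, 0.0]
ft_force: [-0.2, -0.4, 0.1]
grip_width: 0.004
```

```bash
python3 f.py
```

```text
t 64.3 p [0.4253 0.185  0.0518] x [0.708 0.706 0.001] z [ 0.001  0.    -1.   ] g 0.00401564774351023 F [-0.2 -0.4  0.1] q [-1.45  0.28  1.05  2.11 -0.31  0.91  0.57]
az 44.921627756038625 tq [-0.02  0.02  0.03]
```

Call:
servo_tool([
  [0,0.0035,0.0035,0,0,0,0],
  [0,0.007,0.007,0,0,0,0],
  [0,0.0085,0.0085,0,0,0,0],
  [0,0.0085,0.0085,0,0,0,0],
])

```text
clock: 64.8
position: [0.4355, 0.1857, 0.0505]
ee_rot: [0.924, 0.383, -0.001, -0.001]
ft_force: [-7.0, 0.7, 4.5]
grip_width: -0.004
```

```bash
python3 f.py
```

```text
t 64.8 p [0.4355 0.1857 0.0505] x [ 0.707  0.707 -0.001] z [-0.002  0.001 -1.   ] g -0.0035969253159182876 F [-7.   0.7  4.5] q [-1.41  0.32  1.03  2.08 -0.34  0.92  0.6 ]
az 45.01191789564662 tq [ 0.31  1.3  -0.  ]
```

Call:
servo_tool([
  [0,0.002,0.002,0,0,0,0],
  [0,0.003,0.003,0,0,0,0],
  [0,0.003,0.003,0,0,0,0],
])

```text
clock: 65.18
position: [0.4364, 0.1859, 0.0497]
ee_rot: [0.924, 0.383, -0.004, -0.002]
ft_force: [-21.6, 1.9, 15.1]
grip_width: 0.005
```

```bash
python3 f.py
```

```text
t 65.17 p [0.4364 0.1859 0.0497] x [ 0.706  0.708 -0.007] z [-0.01  0.   -1.  ] g 0.004595794740846343 F [-21.6   1.9  15.1] q [-1.39  0.33  1.02  2.08 -0.35  0.93  0.61]
az 45.076788483555966 tq [0.38 4.3  0.14]
```

Call:
servo_tool([
  [0,-0.01,-0.01,0,0,0,0],
  [0,-0.012,-0.012,0,0,0,0],
  [0,-0.012,-0.012,-0.06,0,0,0],
  [0,-0.012,-0.012,-0.12,0,0,0],
  [0,-0.02,0.03,-0.18,0,0,-10],
  [0,-0.04,0.08,-0.24,0,0,-20],
  [0,-0.06,0.12,-0.29,0,0,-30],
  [0,-0.06,0.12,-0.29,0,0,-40],
  [0,-0.06,0.12,-0.29,0,0,-45],
  [0,-0.06,0.12,-0.29,0,0,-45],
  [0,-0.06,0.12,-0.29,0,0,-45],
])

```text
clock: 66.55
position: [0.4829, 0.058, 0.3402]
ee_rot: [0.708, 0.706, -0.0, -0.0]
ft_force: [0.3, -0.1, -0.4]
grip_width: 0.001
```

```bash
python3 placed.py w9 | egrep 'red|dark60|^t|coretop'
```

```text
t 66.55 p [0.4829 0.058  0.3402] x [ 0.002  1.    -0.   ] z [-0. -0. -1.] g 0.0008073151764996163 F [ 0.3 -0.1 -0.4] q [-1.74 -0.42  1.21  1.67  0.39  1.62  1.02]
red 724 c 0.5793 -0.075 z [0.085 0.116] size 0.043 0.016 az 171.4
dark60 567 c 0.4455 -0.0436 z [0.058 0.07 ] size 0.05 0.013 az 169.4
dark60 521 c 0.459 0.1657 z [0.058 0.069] size 0.047 0.013 az 97.0
dark60 133 c 0.5028 0.1142 z [0.058 0.072] size 0.044 0.014 az 122.6
dark60 207 c 0.5637 0.148 z [0.058 0.072] size 0.047 0.017 az 124.8
dark60 461 c 0.6342 0.2272 z [0.058 0.072] size 0.096 0.002 az 168.4
dark60 236 c 0.63 0.1423 z [0.058 0.072] size 0.048 0.019 az 116.5
dark60 82 c 0.6292 -0.0374 z [0.058 0.072] size 0.015 0.005 az 67.6
dark60 445 c 0.647 -0.1192 z [0.058 0.069] size 0.048 0.013 az 62.0
dark60 82 c 0.6714 0.1165 z [0.058 0.072] size 0.021 0.003 az 56.1
dark60 105 c 0.7953 -0.105 z [0.059 0.072] size 0.021 0.007 az 75.7
top64 1800 c 0.5184 -0.2465 z [0.058 0.068] size 0.05 0.05 az 93.8
coretop 1982 c 0.5178 0.1233 z [0.09  0.101] size 0.049 0.049 az 7.9
coretop 1800 c 0.5774 0.1573 z [0.09  0.101] size 0.049 0.049 az 85.5
coretop 1611 c 0.6435 0.1493 z [0.09  0.101] size 0.05 0.049 az 51.5
```

View pics/w9.png

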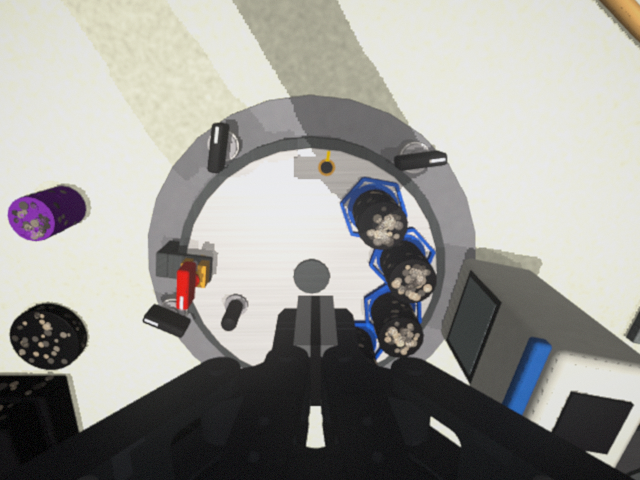

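The first bolt is hard against its stop (21.6 N push, now at az 97.0°). The red wing now reads az 171–174° against 179–181° earlier, so I'll compare its top face across the saved views.

```bash
python3 - <<'E'
from m1 import *
for n in ('w1','w5','w6','w7','w8','w9'):
    f=np.load(n+'.npz'); im=f['im'];P=cloud(f['d'],f['K'],f['W']); z=P[...,2]
    H,S,V=cv2.split(cv2.cvtColor(im,cv2.COLOR_BGR2HSV))
    m=(((S>110)&((H<8)|(H>172)))|((V>180)&(S<60)))&(z>.105)&(z<.13)&(abs(P[...,0]-.579)<.03)&(abs(P[...,1]+.077)<.03)
    m2=m&(z>.110)
    q=P[m2]
    if len(q)<20: print(n,'none'); continue
    rep(q,n); print('   med z',np.median(q[:,2]), 'bolt ref z',np.nanmedian(P[...,2][(abs(P[...,0]-.60)<.02)&(abs(P[...,1]-.04)<.02)&(z<.05)]))
    c=q[:,:2]-q[:,:2].mean(0); u=np.linalg.svd(c,full_matrices=False)[2][0]; print('   pca az',np.degrees(np.arctan2(u[1],u[0]))%180)
E
```

```text
w1 779 c 0.58 -0.0765 z [0.11  0.116] size 0.043 0.013 az 172.3
   med z 0.11339615294700667 bolt ref z 0.04010595056555427
   pca az 172.22428004974927
w5 802 c 0.5798 -0.0765 z [0.11  0.116] size 0.043 0.013 az 172.4
   med z 0.11332807538081369 bolt ref z 0.040022975560461804
   pca az 172.44743795281897
w6 none
w7 1477 c 0.5817 -0.0766 z [0.11  0.116] size 0.044 0.013 az 172.5
   med z 0.11346474094299322 bolt ref z 0.04014531970205332
   pca az 172.49163318236856
w8 647 c 0.5805 -0.0758 z [0.11  0.116] size 0.044 0.013 az 173.8
   med z 0.11329987323543034 bolt ref z 0.04004280060372367
   pca az 173.04841496560124
w9 504 c 0.5794 -0.076 z [0.11  0.116] size 0.043 0.013 az 172.1
   med z 0.11327124689834431 bolt ref z 0.03993324120967309
   pca az 172.95928871601802
```

The wing is the same in every view (172–173°, top at 113.3 mm), so the plunger is fully home and untouched. The arm is clear, so I'll hand in.

```bash
python3 -c "
from h import *
st(); print(ticket.hand_in())"
```

```text
t 66.6 p [0.4828 0.0581 0.3402] x [ 0.002  1.    -0.   ] z [-0. -0. -1.] g 0.0023942433814772685 F [-0.8  0.4  1. ] q [-1.74 -0.42  1.21  1.67  0.39  1.62  1.02]
the job is handed in; nothing more can be done
None
```

The job is done in the order asked and handed in at 66.6 s. All four black cores on the bench stand upright in nests of their own at the scanning station. The plunger is home and all three clamp bolts are at their end stops. I never gripped the purple look-alike, jar, tin, disc or spatula.

**What the last checks showed**
- **Cores:** the tops are level at about 98 mm, which is right for a seated core. The last picture measured only three, because the gripper hid the fourth. That one was seen seated in the picture before.
- **Plunger:** the top of its wing is at 113.3 mm and turned to 172–173°, the same as before I started, so it dropped fully home. A first reading suggested it had twisted by 8°, but that came from the wing's side faces. The top face alone showed no change.
- **Bolts:** they turned by 64°, 74° and 75°. Each was pushed until the force or torque rose sharply at its stop.

**What differed from plan**
- **Last bolt:** I pushed it round with the shut fingertips instead of gripping it, because joint 3 was close to its limit.
- **First bolt:** it turned the least and its grip slipped, so I pushed it again to confirm. It stayed put under about 22 N.
- **Forces:** while I turned the first bolt, the force on the wrist briefly reached about 29 N upward. That was the highest reading I saw.

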